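Dip the oil of a bench vacuum pump

TASK

The vacuum pump is off for its oil check. Shut the valve on its inlet line by turning the blue bar handle square across the pipe, then take the orange-handled gauge rod from its rest, slide it down the pump's slanting dip tube until its collar stops on the mouth, without forcing it, and draw it out again. Finish still holding the rod level and steady for reading, its tip over the white drip tray and about 15 cm above the bench; do not put it down, leave the valve shut and leave everything else where it stands.

Things in the scene. Friction and masses are not known exactly. Their poses are not given: they have to be found in the camera images.
- valve_handle (a point): centre of the inlet valve's blue bar handle, 74 mm long (this frame's y axis), 13 mm wide, 26 mm high, about 298 mm above the bench. It turns about the vertical through this point. Below the bar: 20 mm of free 14 mm stem, a 28 mm wide bonnet, then the 42 mm wide valve block, its top 41 mm below this point, on the 25 mm level pipe. Nothing within 10 cm is higher than the block's bonnet
- inlet_valve (a joint): angle of the bar handle, rad, growing anticlockwise seen from above: 0 = bar in line with the pipe (open), +1.571 or -1.571 = square across it (shut). No stops in between; stays where left; takes about 0.1 N m to turn. Starts at 0.15 to 0.7
- pump: fixed vacuum pump, 42 cm long. Origin on the bench under the middle of the blue oil case's free end; y axis along the pump to the motor, z up. Oil case 150 mm wide, 160 long, top at 190. Inlet pipe along y, axis 236 mm up, valve at y = 190. White exhaust filter (52 mm wide, top at 255) at x = 45, y = 45; steel trap (120 mm wide, pipe over it to 250) at x = 190, y = 290
- tube_mouth (a point): centre of the mouth of the aluminium dip tube that slants up out of the oil case's free end, about 184 mm above the bench; z axis out along the bore, 40 degrees above level, away from the pump; x level. Mouth flared to 22 mm, narrowing over 22 mm to a 15 mm bore, free for 130 mm; rim 31 mm outside; 60 mm of tube stands out of the case
- rod_grip (a point): centre of the gauge rod's orange handle, 90 mm long, 16 x 16 mm; x axis along the rod to its tip. Along x: 30 mm steel collar with its stopping face at 53 mm, then an 8 mm steel rod, rounded tip at 163 mm. About 90 g, centre of mass 25 mm towards the tip. Starts level, z up, 55 mm above the bench, on a rest with forks at x = -37 and +125 mm (8 mm thick, 27 mm wide, up to 59 mm high)
- rod_tip (a point): the rounded tip of the gauge rod, 163 mm from rod_grip on the rod's axis; same axes as rod_grip
- rod_rest: the fixed white rest of the rod: base plate 190 x 60 x 6 mm and two upright forks, open to the top; origin on the bench under the rod_grip start point, x axis along the rod towards its tip
- tray_centre (a point): middle of the inner floor of the fixed white drip tray, 140 (x) x 180 (y) mm outside, walls 4 mm thick and 18 mm high; floor 4 mm above the bench
- oil_bottle: bystander: amber bottle, 72 mm wide, 190 mm tall; origin under its middle
- beaker: bystander: glass beaker, 68 mm wide, 90 mm tall; origin under its middle
- vial_block: bystander: white block with blue-capped vials, 100 x 130 mm, 68 mm tall; origin under its middle
- spanner: bystander: steel spanner, 140 mm long, lying flat near the pump; origin under its middle
- sample_jar: bystander: small amber jar, 48 mm wide, 60 mm tall; origin under its middle
- wash_bottle: bystander: pale blue plastic bottle, 66 mm wide, 150 mm tall; origin under its middle
There are look-alikes about, which are no part of the job. There is more than one size of the part that bears rod_grip; the job needs the larger.

How it is judged:
By the outcome, as a careful person would: the job done as asked, in the order asked, and still so for the second after the job is handed in, while the arm keeps its last pose, push and grip.
It also fails if it takes over 62 s, if anything falls off the work surface, if the arm or the gripper's body presses on something with over 40 N, if the wrist force passes 120 N, or if a joint passes its speed limit or range.

ROBOT

A 6-joint arm with a two-finger parallel gripper is mounted at the origin on the work surface. World frame = base frame: x ahead of the robot, y to its left, z up, the work surface at z = 0. Lengths are in m, angles in degrees, forces in N, time in s.
With the tool pointing down it reaches from about 0.4 to 0.825 m from the base axis. Payload 7 kg.
Tool frame: the origin (TCP) lies midway between the tips of the shut fingers; the grasp point (between the pads) lies 19 mm behind it (r.grasp_offset is the distance from the TCP to the grasp point, in m); z points along the fingers, x is the direction in which the jaws open and shut, and the axes are right-handed (so a half turn about z gives the same grasp; the last joint's range is limited). The gripper opens to 88 mm and grips with 3 to 60 N. Pads are 19 mm wide; open, the fingers measure 130 mm over their backs; the gripper's body (78 mm by 193 mm) begins 47 mm behind the grasp point.
Start: joints at [-47.779, 20.546, 0.682, 0, -70.136, -16.507], TCP at [0.293, -0.608, 0.227] pointing down, gripper open.
Joint ranges: [-176.03, 176.03], [-82.01, 121.73], [-58.28, 71.71], [-173.87, 95.51], [-174.79, -0.11], [-173.66, 173.66]. Speed limits (degrees/s): [136.94, 136.94, 172.46, 180, 180, 180].

INTERFACE

Orientations are given as [roll, pitch, yaw] about the fixed x, y, z axes, in that order (R = Rz(yaw) Ry(pitch) Rx(roll)).
In Python, from plant import r gives the robot as it stands.
- The arm moves only by the tool step_arm, never from a script. Its argument "deltas" is a list of rows, each a list of 7 numbers: the turn, a rotation vector about the tool's x, y, z in rad, then the shift along the tool's x, y, z in mm, then the opening, from -1 (shut) to 1 (fully open), so that 0 is half open. In form: [[ax, ay, az, x, y, z, grip], ...]. A call has 1 to 10 rows; each row shifts and turns the pose as measured when the row begins, along the tool's axes as they then stand; what a row does not reach is not made up. A row lasts 1/10 s, in which the tool goes at most 50 mm and 8.59 degrees, less where a joint would pass 70% of its speed; a pose out of reach is approached as far as the arm can. A call with a gripper value outside its range is refused whole. The fingers move at their own pace and stop on an object; "squeeze" is the grip in N (left out, the last holds). Time passes only in rows, so rows that do not move let the fingers close. It gives the time, the measured TCP pose, the force and the opening at its end, in the units of the state.
- r.get_state(): the state, without advancing time (a new reading comes with each control period).
- r.capture(name): name is "scene" or "top"; returns the picture (420x560x3 uint8, red, green, blue); there is no depth.
- r.camera_info(name): a dict with "vertical_fov" (degrees; the focal length in pixels is half the picture's height over the tangent of half this angle, whatever the lens; pixels are square), "cx", "cy" (the principal point, pixels), "view" (4x4, takes a point from world to camera coordinates). Camera axes: x right, y down, z forward; pixel columns grow to the right and rows downward; lengths in m; the calibration is good to about 2 mm. A picture is of the moment at which its call begins. camera_info takes no time and is no camera call.
- r.close_job(): hands the job in, once; it reports no verdict.
The state is a dict: "time_s": time; "joints": joint angles; "qd": joint speeds; "joint_torque": joint torques, N m; "tcp_pos": TCP position; "eef_rot": TCP orientation; "contact_force": force on the tool from outside, world axes, zero at the start; "moment": the same for the moment, N m; "gripper_width": finger opening in m.
Only numpy, scipy, OpenCV 4.12 (cv2) and the standard library are available. Lean on these libraries where they do the work, as an engineer would, in place of code of your own. Each camera call takes 0.05 s, during which the arm holds its last target.

## Working session

There is one attempt and no reset: what is moved stays moved. The work goes in short steps, Python scripts to look and compute and a tool call to move; the robot and the scene stay as the last step left them, time stands still between calls to the robot, and variables do not carry over. Pictures are saved under pics/ and viewed, and the job is handed in when it is done.

Besides the shell and the picture viewer there is one more tool, called after "Emit:" in YAML: its name, and indented under it one key for each argument. step_arm: Moves the arm, as the interface text tells. Its arguments: {"type":"object","properties":{"deltas":{"type":"array","items":{"type":"array","items":{"type":"number"}}},"squeeze":{"type":"number"}},"required":["deltas"]}

```bash
ls; mkdir -p pics
python3 - <<'E'
from plant import r
import cv2
print(r.get_state()); print(r.grasp_offset)
for n in("scene","top"):
    print(n,r.camera_info(n))
    cv2.imwrite(f"pics/{n}0.png",r.capture(n)[:,:,::-1])
E
```

```text
pics
{'time_s': 0.0, 'joints': array([-4.77800990e+01,  2.05906772e+01,  6.32664016e-01, -1.89556894e-02,
       -7.01361800e+01, -1.65035723e+01]), 'qd': array([ 0.05445948,  0.08500294, -0.04755668, -0.03226793, -0.04926973,
       -0.01123229]), 'joint_torque': array([ 1.93058106e-03, -5.82721531e+01,  2.93064827e+01,  6.99710637e+00,
        7.12580950e-03, -1.54967652e-04]), 'tcp_pos': array([ 0.29260741, -0.60772686,  0.22562648]), 'eef_rot': array([-1.79990325e+02, -9.53749934e-02,  1.15709865e+02]), 'contact_force': array([ 0.45121685,  0.53487146, -0.00644335]), 'moment': array([0.01272744, 0.06880723, 0.03249826]), 'gripper_width': 0.08767698660107022}
0.0188
scene {'vertical_fov': 50.38198158416534, 'cx': 277.8094467292311, 'cy': 209.07942284888122, 'view': array([[ 0.32625551,  0.94519902, -0.01249631, -0.08468445],
       [ 0.74266305, -0.2644797 , -0.61522523, -0.29418419],
       [-0.5848153 ,  0.19144007, -0.78825235,  1.74115449],
       [ 0.        ,  0.        ,  0.        ,  1.        ]])}
top {'vertical_fov': 55.233115454357005, 'cx': 281.6246416080644, 'cy': 211.192899581878, 'view': array([[-0.02662679, -0.99962789, -0.00592498, -0.05281052],
       [-0.99716061,  0.02697779, -0.07030583,  0.54143328],
       [ 0.07043951,  0.00403614, -0.99750789,  1.24550747],
       [ 0.        ,  0.        ,  0.        ,  1.        ]])}
```

View pics/scene0.png

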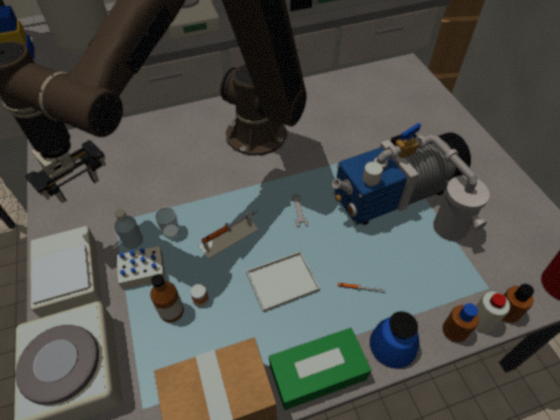

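View pics/top0.png

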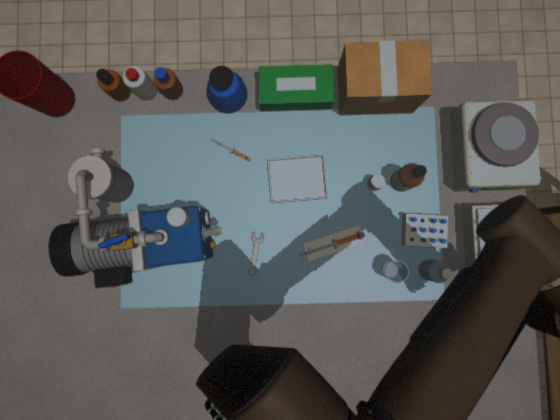

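Top view shows the pump at (170,237), the blue bar handle at (115,241), the tray at (297,178), the large rod on its white rest at (333,243), and a loose small look-alike rod at (232,150). The scene view shows the same rods at (228,235) and (360,288). I'll enlarge the crops next.

Run:
```python
import cv2,numpy as np
t=cv2.imread("pics/top0.png");s=cv2.imread("pics/scene0.png")
def crop(im,x0,y0,x1,y1,k):return cv2.resize(im[y0:y1,x0:x1],None,fx=k,fy=k,interpolation=cv2.INTER_CUBIC)
cv2.imwrite("pics/c_t_pump.png",crop(t,70,195,230,285,5))
cv2.imwrite("pics/c_t_rods.png",crop(t,200,125,380,275,4))
cv2.imwrite("pics/c_s_pump.png",crop(s,320,110,500,240,4))
cv2.imwrite("pics/c_s_rods.png",crop(s,180,190,400,310,3.6))
```

```text
(no output)
```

View pics/c_t_pump.png

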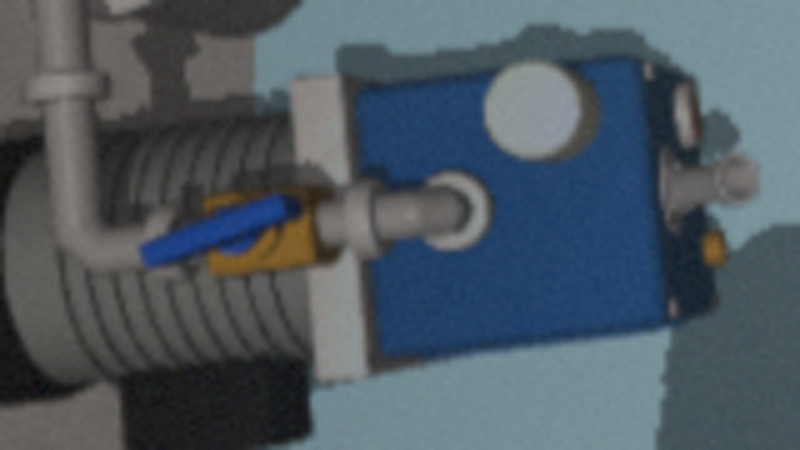

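View pics/c_t_rods.png

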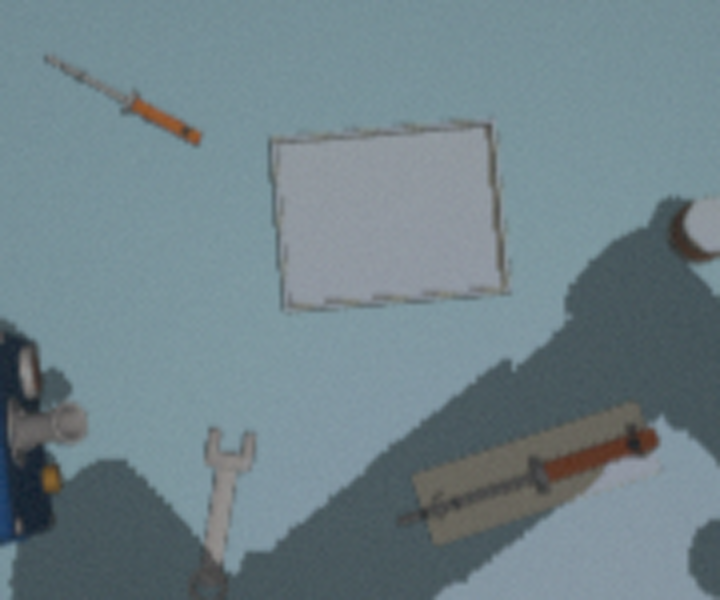

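View pics/c_s_pump.png

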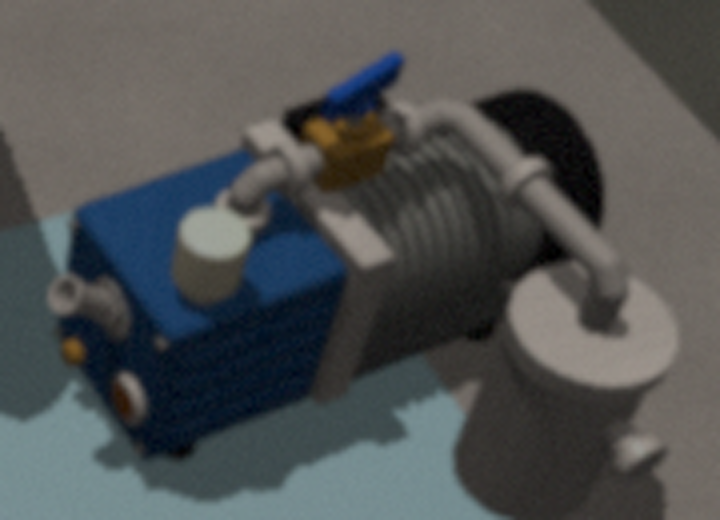

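View pics/c_s_rods.png

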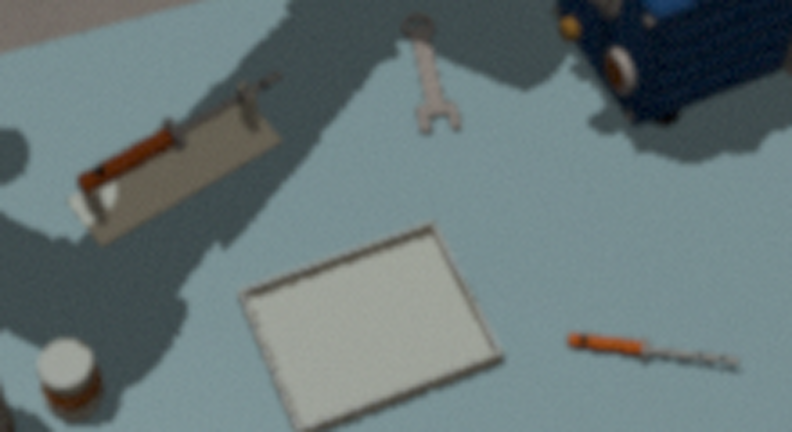

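Two rods could be meant. The one on the white rest, with its orange handle at about top (350,239), is about 200 mm long, which fits the larger rod that starts on its rest. The one at top (232,150) lies loose on the bench and is much shorter, so it's the look-alike. The crop confirms forks and a plate under the first rod only. Next I'll measure with masks.

```bash
cat > h.py <<'E'
import numpy as np,cv2
from plant import r
from scipy.spatial.transform import Rotation as Ro
CI={n:r.camera_info(n) for n in("scene","top")}
def ray(n,p):
    c=CI[n];f=210/np.tan(np.radians(c["vertical_fov"]/2));V=c["view"]
    d=V[:3,:3].T@np.array([(p[0]-c["cx"])/f,(p[1]-c["cy"])/f,1.]);o=-V[:3,:3].T@V[:3,3]
    return o,d/np.linalg.norm(d)
def onz(n,p,z):
    o,d=ray(n,p);return o+d*(z-o[2])/d[2]
def tri(ps,pt):
    o1,d1=ray("scene",ps);o2,d2=ray("top",pt)
    s=np.linalg.lstsq(np.c_[d1,-d2],o2-o1,rcond=None)[0]
    a=o1+d1*s[0];b=o2+d2*s[1];return (a+b)/2,np.linalg.norm(a-b)
def proj(n,P):
    c=CI[n];f=210/np.tan(np.radians(c["vertical_fov"]/2));q=c["view"][:3,:3]@np.asarray(P)+c["view"][:3,3]
    return np.array([c["cx"]+f*q[0]/q[2],c["cy"]+f*q[1]/q[2]])
def mask(im,lo,hi,box,n=None):
    hsv=cv2.cvtColor(im,cv2.COLOR_BGR2HSV);m=cv2.inRange(hsv,np.array(lo),np.array(hi))
    z=np.zeros_like(m);x0,y0,x1,y1=box;z[y0:y1,x0:x1]=m[y0:y1,x0:x1]
    k,l,st,ce=cv2.connectedComponentsWithStats(z)
    i=1+np.argmax(st[1:,4]);return (l==i).astype(np.uint8)
def ends(m):
    y,x=np.nonzero(m);P=np.c_[x,y].astype(float);c=P.mean(0);u=np.linalg.svd(P-c,full_matrices=False)[2][0]
    t=(P-c)@u;w=(P-c)@[-u[1],u[0]]
    return c,u,c+u*(t.min()-.5),c+u*(t.max()+.5),np.ptp(w)+1,len(P)
E
python3 - <<'E'
from h import *
t=cv2.imread("pics/top0.png");s=cv2.imread("pics/scene0.png")
ht=cv2.cvtColor(t,cv2.COLOR_BGR2HSV);hs=cv2.cvtColor(s,cv2.COLOR_BGR2HSV)
print("hsv rod t",ht[239,350],"s",hs[235,215]," valve t",ht[241,115],hs[132,411], 'case t',ht[235,185],hs[170,370],'tray',ht[178,297],hs[280,283])
mt=mask(t,(0,90,40),(15,255,255),(320,215,380,260));ms=mask(s,(0,90,40),(15,255,255),(190,215,245,255))
et,es=ends(mt),ends(ms);print("rod",et,es,sep="\n")
print("A",tri(es[2],et[3]),tri(es[2],et[2]));print("B",tri(es[3],et[2]),tri(es[3],et[3]));print("c",tri(es[0],et[0]))
bt=mask(t,(105,150,90),(130,255,255),(90,225,140,255));bs=mask(s,(105,150,60),(130,255,255),(395,118,430,148))
et,es=ends(bt),ends(bs);print("valve",et,es,sep="\n")
print(tri(es[0],et[0]),[onz("top",e,.311) for e in (et[0],et[2],et[3])]);print(tri(es[2],et[2]),tri(es[2],et[3]),tri(es[3],et[2]),tri(es[3],et[3]))
for i,(m,n,b) in enumerate([(mt,t,(320,215,380,260)),(ms,s,(190,215,245,255)),(bt,t,(90,225,140,255)),(bs,s,(395,118,430,148))]):
    o=n.copy();o[m>0]=(0,255,0);x0,y0,x1,y1=b;cv2.imwrite(f"pics/m{i}.png",cv2.resize(np.hstack([n[y0:y1,x0:x1],o[y0:y1,x0:x1]]),None,fx=6,fy=6,interpolation=0))
E
```

```text
hsv rod t [  9 155  94] s [ 12 242  76]  valve t [110 195 132] [108 241  53] case t [106 168 108] [ 47  14 164] tray [105  25 161] [ 42  16 164]
rod
(array([346.09090909, 239.28282828]), array([-0.94594678,  0.32432191]), array([357.0514142 , 235.52497214]), array([335.7548313 , 242.82659684]), np.float64(5.810790696730822), 99)
(array([215.2137931 , 234.31724138]), array([-0.87001193,  0.49303066]), array([227.70870008, 227.23645086]), array([202.23845135, 241.67029147]), np.float64(6.423337283178847), 145)
A (array([ 0.43685307, -0.22806356,  0.05483327]), np.float64(0.002860940879901156)) (array([ 0.46626026, -0.2576304 ,  0.11248592]), np.float64(0.05636700069925616))
B (array([ 0.45475952, -0.30634246,  0.03739071]), np.float64(0.016687133306084623)) (array([ 0.42787807, -0.27611735, -0.01204799]), np.float64(0.0771492096382797))
c (array([ 0.44527665, -0.26629371,  0.04551421]), np.float64(0.007439749816862546))
valve
(array([112.80392157, 240.88235294]), array([-0.94021434,  0.34058331]), array([126.82305657, 235.80406053]), array([ 98.17210521, 246.18258309]), np.float64(8.943833630346383), 153)
(array([410.75      , 129.63888889]), array([-0.84901406,  0.52837025]), array([419.6508827 , 124.09956762]), array([401.61331424, 135.3249584 ]), np.float64(4.603782688962703), 72)
(array([0.45856935, 0.34448894, 0.30312092]), np.float64(0.0006845354820228503)) [array([0.45839706, 0.34077704, 0.311     ]), array([0.46973241, 0.30687757, 0.311     ]), array([0.44658279, 0.37610872, 0.311     ])]
(array([0.47920316, 0.32141987, 0.34059926]), np.float64(0.05251476980160487)) (array([0.44675181, 0.3801466 , 0.3037011 ]), np.float64(0.001263732120906612)) (array([0.46972773, 0.30992844, 0.301707  ]), np.float64(0.001151230788748425)) (array([0.43926661, 0.36445343, 0.27105949]), np.float64(0.05656570439875346))
```

Run:
```python
from h import *
t=cv2.imread("pics/top0.png");s=cv2.imread("pics/scene0.png")
def crop(im,x0,y0,x1,y1,k):
    c=cv2.resize(im[y0:y1,x0:x1],None,fx=k,fy=k,interpolation=cv2.INTER_CUBIC);c=cv2.convertScaleAbs(c,alpha=1.7)
    for x in range(x0,x1,10): cv2.putText(c,str(x),((x-x0)*k,10),0,.35,(255,255,0));cv2.line(c,((x-x0)*k,12),((x-x0)*k,20),(255,255,0))
    for y in range(y0,y1,10): cv2.putText(c,str(y),(0,(y-y0)*k+4),0,.35,(255,255,0));cv2.line(c,(22,(y-y0)*k),(30,(y-y0)*k),(255,255,0))
    return c
cv2.imwrite("pics/e1.png",crop(t,295,220,375,270,10))
cv2.imwrite("pics/e2.png",crop(s,190,200,265,255,10))
cv2.imwrite("pics/e3.png",crop(t,180,205,240,265,10))
cv2.imwrite("pics/e4.png",crop(s,325,165,385,225,10))
```

```text
(no output)
```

View pics/e1.png

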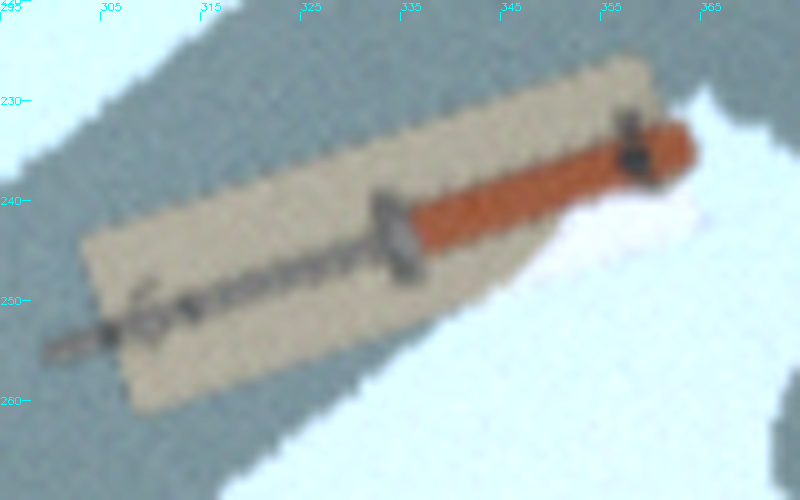

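View pics/e2.png

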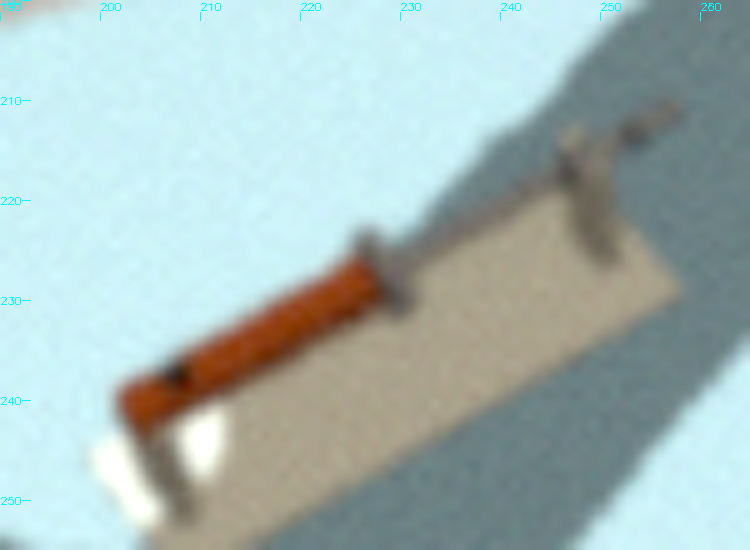

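View pics/e3.png

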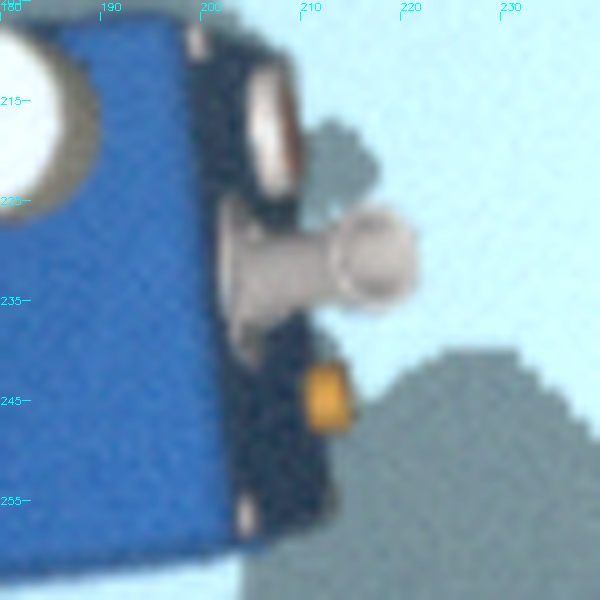

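View pics/e4.png

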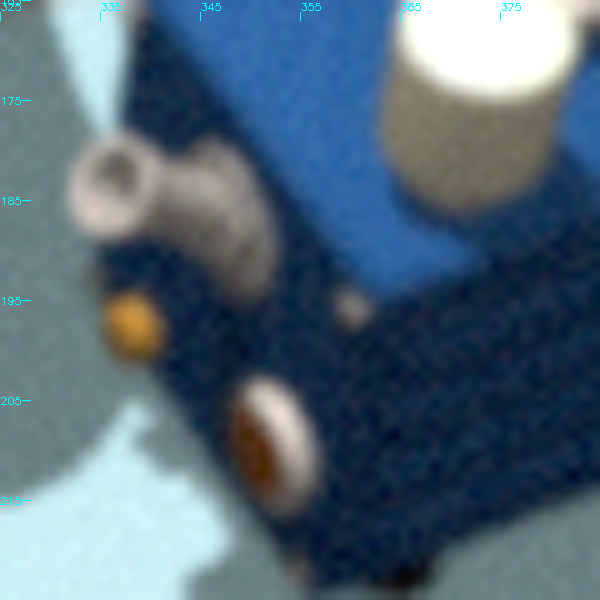

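Run:
```python
from h import *
np.set_printoptions(precision=4,suppress=True)
b=tri((202.55,240.55),(363.95,234.25));tp=tri((257.35,210.35),(298.75,254.75))
print("butt",b,onz("top",(363.95,234.25),.058),"tip",tp,onz("top",(298.75,254.75),.055),np.linalg.norm(b[0]-tp[0]))
bt,ti=onz("top",(363.95,234.25),.055),onz("top",(298.75,254.75),.055);u=ti-bt;print("L",np.linalg.norm(u),"yaw",np.degrees(np.arctan2(u[1],u[0])))
hf=onz("top",(336.1,242.4),.055);print("front",hf)
print("mouth",tri((335.85,182.95),(217.55,230.25)))
C=[onz("top",p,.19) for p in((141.3,212.9),(197.9,206.9),(203.5,259.3),(144.9,268.5))]
for i in range(4):
    d=C[(i+1)%4]-C[i];print(C[i],np.linalg.norm(d),np.degrees(np.arctan2(d[1],d[0])))
t=cv2.imread("pics/top0.png");s=cv2.imread("pics/scene0.png")
g=cv2.cvtColor(t,cv2.COLOR_BGR2HSV)
m=mask(t,(100,120,75),(115,255,255),(139,195,215,285));c=cv2.approxPolyDP(max(cv2.findContours(m,0,2)[0],key=cv2.contourArea),3,True)[:,0];print("case contour",c.tolist())
w=cv2.inRange(g,(0,0,120),(180,60,255));
for n,im,box in(("top",t,(265,152,330,206)),("scene",s,(240,248,325,310))):
    m=mask(im,(0,0,90),(180,60,255),box);rr=cv2.minAreaRect(cv2.findNonZero(m));print("tray",n,rr,onz(n,rr[0],.004),[onz(n,p,.011) for p in cv2.boxPoints(rr)] if n=="top" else "")
```

```text
butt (array([ 0.4606, -0.3142,  0.0565]), np.float64(0.0032461305043671894)) [ 0.4601 -0.3155  0.058 ] tip (array([ 0.4028, -0.1173,  0.0519]), np.float64(0.0026536476292346378)) [ 0.4034 -0.1159  0.055 ] 0.20526936316744965
L 0.2080798353086559 yaw 105.84430829068549
front [ 0.4377 -0.2305  0.055 ]
mouth (array([0.481 , 0.1092, 0.1826]), np.float64(0.0012788679740890505))
[0.5334 0.3147 0.19  ] 0.1551897339591723 -85.48065753173752
[0.5457 0.16   0.19  ] 0.14314059433716741 -174.60762896776555
[0.4031 0.1465 0.19  ] 0.16004292258937947 97.36937772477962
[0.3826 0.3053 0.19  ] 0.15110188924864298 3.5810985006363083
case contour [[195, 206], [186, 207], [190, 221], [181, 228], [167, 223], [167, 210], [142, 213], [142, 228], [163, 228], [169, 234], [164, 245], [149, 243], [144, 247], [147, 265], [205, 259]]
tray top ((297.0, 178.5), (53.0, 64.0), 90.0) [ 0.6445 -0.1193  0.004 ] [array([ 0.7319, -0.0191,  0.011 ]), array([ 0.7261, -0.2239,  0.011 ]), array([ 0.556, -0.218,  0.011]), array([ 0.5615, -0.0151,  0.011 ])]
tray scene ((281.9999694824219, 278.5), (60.99999237060547, 83.99998474121094), 90.0) [ 0.6386 -0.1175  0.004 ]
```

Run:
```python
from h import *
np.set_printoptions(precision=4,suppress=True)
f=tri((373.1,167.9),(176.5,216.9));print("filter",f,onz("top",(176.5,216.9),.255))
V=np.array([.458,.345]);M=np.array([.481,.1092])
F=f[0][:2];d=V-F;a=np.degrees(np.arctan2(d[1],d[0])-np.arctan2(145,-45));print("pump yaw(x axis) from filter->valve",a,np.hypot(*d),np.hypot(145,45))
for a in(a,5,5.5,6,6.5,7):
    c,s=np.cos(np.radians(a)),np.sin(np.radians(a));R=np.array([[c,-s],[s,c]]);print(a,"origin",V-R@[0,.19],"mouth in pump",R.T@(M-V)+[0,.19],"filter",R.T@(F-V)+[0,.19])
# line fits of case top long edges in the top image
t=cv2.imread("pics/top0.png");b=t.astype(float);g=b[:,:,0]-b[:,:,2]
hsv=cv2.cvtColor(t,cv2.COLOR_BGR2HSV)
m=cv2.inRange(hsv,(98,120,60),(118,255,255));o=cv2.resize(np.dstack([m]*3)[195:285,130:230],None,fx=6,fy=6,interpolation=0);cv2.imwrite("pics/case.png",o)
for side in("up","low"):
    P=[]
    for x in range(150,194):
        ys=np.nonzero(m[195:285,x])[0]
        P.append((x,195+(ys.min()-.5 if side=="up" else ys.max()+.5)))
    P=np.array(P);k=np.polyfit(P[:,0],P[:,1],1);k=np.polyfit(*P[np.abs(P[:,1]-np.polyval(k,P[:,0]))<1].T,1)
    A,B=[onz("top",(x,np.polyval(k,x)),.19) for x in(150,193)];e=B-A;print(side,k,A,B,np.degrees(np.arctan2(-e[1],-e[0])))
```

```text
filter (array([0.5163, 0.2034, 0.2496]), np.float64(0.0012373457515260486)) [0.5158 0.2013 0.255 ]
pump yaw(x axis) from filter->valve 5.142111759910134 0.1531788376215737 151.82226450688975
5.142111759910134 origin [0.475  0.1558] mouth in pump [ 0.0018 -0.0469] filter [0.0454 0.0437]
5 origin [0.4746 0.1557] mouth in pump [ 0.0024 -0.0469] filter [0.0458 0.0438]
5.5 origin [0.4762 0.1559] mouth in pump [ 0.0003 -0.0469] filter [0.0445 0.0434]
6 origin [0.4779 0.156 ] mouth in pump [-0.0018 -0.0469] filter [0.0432 0.043 ]
6.5 origin [0.4795 0.1562] mouth in pump [-0.0038 -0.0469] filter [0.0419 0.0427]
7 origin [0.4812 0.1564] mouth in pump [-0.0059 -0.0468] filter [0.0406 0.0423]Traceback (most recent call last):
  File "<stdin>", line 17, in <module>
    raise TypeError("expected non-empty vector for x")
TypeError: expected non-empty vector for x
```

View pics/case.png

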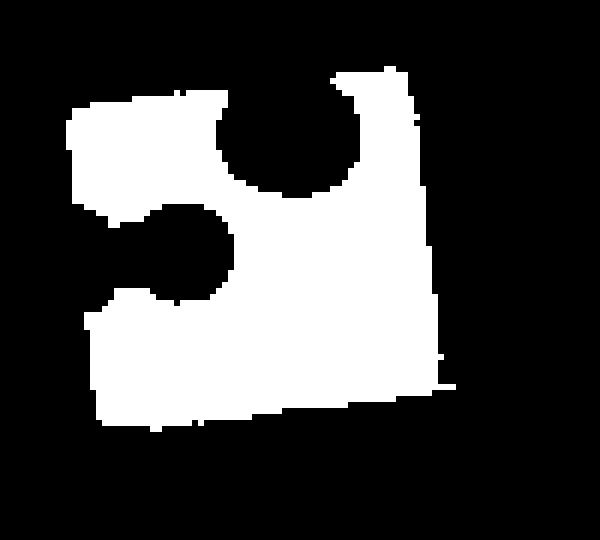

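Run:
```python
from h import *
np.set_printoptions(precision=3,suppress=True)
t=cv2.imread("pics/top0.png");hsv=cv2.cvtColor(t,cv2.COLOR_BGR2HSV)
m=cv2.inRange(hsv,(98,120,60),(118,255,255))
def fit(P,tol=1.):
    P=np.array(P,float)
    for _ in range(4):
        vx,vy,x0,y0=cv2.fitLine(P.astype(np.float32),cv2.DIST_HUBER,0,.01,.01)[:,0];d=(P-[x0,y0])@[-vy,vx];P=P[abs(d)<tol]
    return np.array([x0,y0]),np.array([vx,vy]),len(P),d.std()
def rep(n,P,z,tol=1.):
    c,u,k,sd=fit(P,tol);A,B=onz("top",c-20*u,z),onz("top",c+20*u,z);e=B-A;print(n,c,k,sd,"world ang",np.degrees(np.arctan2(e[1],e[0]))%180, A[:2],B[:2])
up=[(x,195+np.nonzero(m[195:285,x])[0].min()-.5) for x in list(range(144,166))+list(range(187,196))]
lo=[(x,195+np.nonzero(m[195:285,x])[0].max()+.5) for x in range(149,200)]
fr=[(130+np.nonzero(m[y,130:215])[0].max()+.5,y) for y in range(210,257)]
rep("up",up,.19);rep("lo",lo,.19);rep("front",fr,.19)
# mat top edge straightness
b=t[:,:,0].astype(int)-t[:,:,2]
P=[]
for x in range(125,435,2):
    col=b[95:135,x];i=np.argmax(np.convolve(col,[1,1,1,0,-1,-1,-1],'valid'));P.append((x,95+i+3))
P=np.array(P,float);k=np.polyfit(*P.T,1);res=P[:,1]-np.polyval(k,P[:,0]);ok=abs(res)<3;P=P[ok];print("mat quad",np.polyfit(P[:,0]-280,P[:,1],2),len(P), "sag at 150px", np.polyfit(P[:,0]-280,P[:,1],2)[0]*150**2)
P=[]
for y in range(120,200,2):
    row=b[y,105:140];i=np.argmax(np.convolve(row,[1,1,1,0,-1,-1,-1],'valid'));P.append((105+i+3,y))
print("left",P[::8])
```

```text
up [165.097 209.371] 31 0.3007313632183978 world ang 95.3300042805792 [0.536 0.304] [0.546 0.195]
lo [172.3 263.7] 51 0.41792273172937855 world ang 95.29415791983853 [0.389 0.285] [0.399 0.177]
front [200.777 233.   ] 47 0.34976844407857555 world ang 5.1714050568683945 [0.529 0.158] [0.42  0.148]
mat quad [  0.     -0.005 111.204] 134 sag at 150px 3.5290891699408773
left [(np.int64(120), 120), (np.int64(121), 136), (np.int64(121), 152), (np.int64(121), 168), (np.int64(133), 184)]
```

Run:
```python
from h import *
np.set_printoptions(precision=2,suppress=True,linewidth=150)
t=cv2.imread("pics/top0.png")
b=cv2.GaussianBlur(t,(0,0),1).astype(float);
for x in range(130,436,20):
    c=(b[:,x,0]-b[:,x,2])[95:135];g=np.gradient(c);i=np.argmax(g);print(x,95+i,end="; ")
print()
for y in range(120,300,12):
    c=(b[y,:,0]-b[y,:,2]);g=np.gradient(c[105:140]);i=np.argmax(g);g2=np.gradient(c[425:455]);j=np.argmin(g2);print(y,105+i,425+j,end="; ")
cv2.imwrite("pics/mat.png",t[100:130,110:450])
s=cv2.imread("pics/scene0.png")
```

```text
130 115; 150 114; 170 114; 190 113; 210 113; 230 122; 250 111; 270 111; 290 110; 310 110; 330 109; 350 96; 370 96; 390 113; 410 95; 430 95; 
120 120 434; 132 120 435; 144 121 436; 156 121 436; 168 121 437; 180 132 438; 192 132 439; 204 120 439; 216 139 447; 228 135 426; 240 132 436; 252 136 441; 264 135 446; 276 131 441; 288 120 444;
```

Run:
```python
import cv2
t=cv2.imread("pics/top0.png");c=t[0:125,100:450];cv2.imwrite("pics/mat.png",cv2.resize(c,(780,560),interpolation=1))
```

```text
(no output)
```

View pics/mat.png

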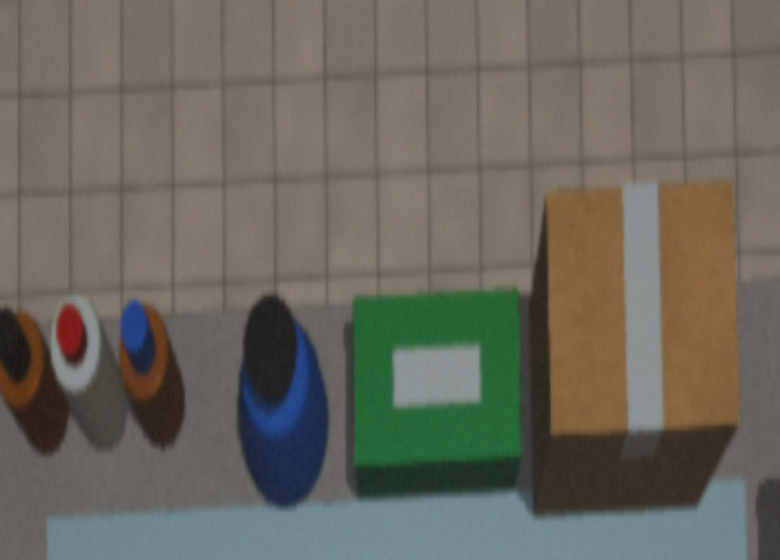

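The lens is straight (mat edge linear). Measured so far:

| Item | Measurement |
|---|---|
| Pump yaw | 5.3° (three edges agree) |
| Valve centre | (0.458, 0.345), bar at 108.3°, so valve angle about +0.23 rad |
| Mouth | (0.481, 0.109, 0.183), pump x about 0 |
| Rod centre | about (0.448, -0.273), rod yaw 105.8°, total length 208 mm as it should be |

Next I'll plan the moves.

```bash
cat >> h.py <<'E'
def down(yaw): return Ro.from_euler("xyz",[180,0,yaw],degrees=True)
def to(pos,R=None,st=None):
    """delta from the measured pose to the target in tool axes"""
    st=st or r.get_state();R0=Ro.from_euler("xyz",st["eef_rot"],degrees=True)
    d=R0.inv().apply(np.array(pos)-st["tcp_pos"])*1e3
    v=(R0.inv()*R).as_rotvec() if R is not None else np.zeros(3)
    print("shift mm",np.round(d,1),"norm",np.round(np.linalg.norm(d),1),"| rotvec",np.round(v,4),"deg",np.round(np.degrees(np.linalg.norm(v)),1))
def show():
    s=r.get_state();print("t",round(s["time_s"],2),"tcp",np.round(s["tcp_pos"],4),"rot",np.round(s["eef_rot"],2),"F",np.round(s["contact_force"],2),"M",np.round(s["moment"],2),"w",round(s["gripper_width"],4),"j",np.round(s["joints"],1))
E
python3 - <<'E'
from h import *
show();to((.50,-.1,.42));to((.458,.345,.40),down(198.3))
E
```

```text
t 0.1 tcp [ 0.2927 -0.6078  0.2257] rot [-1.7999e+02 -8.0000e-02  1.1570e+02] F [ 0.23  0.17 -0.26] M [ 0.04 -0.04 -0.05] w 0.0876 j [-47.8  20.6   0.6  -0.  -70.1 -16.5]
shift mm [ 367.9  407.1 -193.8] norm 581.9 | rotvec [0. 0. 0.] deg 0.0
shift mm [ 787.   562.2 -173.2] norm 982.6 | rotvec [ 1.0000e-03 -1.3000e-03 -1.4416e+00] deg 82.6
```

Emit:
step_arm:
  deltas:
    - [0,0,0,0,0,-38,1]
    - [0,0,0,0,0,-38,1]
    - [0,0,0,15,16,-38,1]
    - [0,0,0,32,35,-30,1]
    - [0,0,0,32,35,-25,1]
    - [0,0,0,32,35,0,1]
    - [0,0,0,32,35,0,1]
    - [0,0,0,32,35,0,1]
    - [0,0,0,32,35,0,1]
    - [0,0,0,32,35,0,1]

```text
time_s: 1.1
tcp_pos: [0.4233, -0.2786, 0.3918]
eef_rot: [-179.9, -0.8, 115.1]
contact_force: [1.6, -0.3, 0.4]
gripper_width: 0.0875
```

Run:
```python
from h import *
show();to((.50,-.1,.42));to((.458,.345,.40),down(198.3))
```

```text
t 1.1 tcp [ 0.4233 -0.2786  0.3918] rot [-179.91   -0.85  115.14] F [ 1.6  -0.32  0.41] M [-0.05 -0.23 -0.05] w 0.0875 j [-11.6   1.1  -2.4  -0.6 -87.1 -53.2]
shift mm [129.5 145.2 -26.6] norm 196.4 | rotvec [0. 0. 0.] deg 0.0
shift mm [549.9 296.2  -0.6] norm 624.6 | rotvec [ 0.0095 -0.0132 -1.4515] deg 83.2
```

Emit:
step_arm:
  deltas:
    - [0,0,-0.14,32,33,-10,1]
    - [0,0,-0.14,38,28,-10,1]
    - [0,0,-0.14,42,22,0,1]
    - [0,0,-0.14,46,14,0,1]
    - [0,0,-0.14,48,6,0,1]
    - [0,0,-0.14,48,-2,0,1]
    - [0,0,-0.14,45,-10,0,1]
    - [0,0,-0.14,42,-16,0,1]
    - [0,0,-0.14,36,-20,0,1]
    - [0,0,-0.1,30,-20,0,1]

```text
time_s: 2.1
tcp_pos: [0.165, -0.0999, 0.4115]
eef_rot: [178.9, -0.8, -163.3]
contact_force: [1.4, -0.0, 0.8]
gripper_width: 0.0877
```

Run:
```python
from h import *
show();to((.458,.345,.40),down(198.3))
```

```text
t 2.1 tcp [ 0.165  -0.0999  0.4115] rot [ 178.87   -0.81 -163.32] F [ 1.43 -0.01  0.79] M [-0.11 -0.04  0.01] w 0.0877 j [  40.2  -39.5  -23.1   -1.4 -106.7  -23.9]
shift mm [-408.4  341.9   12.5] norm 532.8 | rotvec [ 0.0199 -0.0138 -0.0285] deg 2.1
```

Emit:
step_arm:
  deltas:
    - [0.005,-0.003,-0.005,-20,17,1,1]
    - [0.005,-0.003,-0.005,-35,29,1,1]
    - [0.005,-0.003,-0.005,-38,32,1,1]
    - [0,0,0,-38,32,1,1]
    - [0,0,0,-38,32,1,1]
    - [0,0,0,-38,32,1,1]
    - [0,0,0,-38,32,1,1]
    - [0,0,0,-38,32,1,1]
    - [0,0,0,-38,32,1,1]
    - [0,0,0,-38,32,1,1]

```text
time_s: 3.1
tcp_pos: [0.4151, 0.2925, 0.4123]
eef_rot: [178.9, 1.0, -162.6]
contact_force: [-0.0, -0.1, 0.8]
gripper_width: 0.0873
```

Run:
```python
from h import *
show();to((.458,.345,.40),down(198.3))
```

```text
t 3.1 tcp [0.4151 0.2925 0.4123] rot [ 178.86    1.04 -162.6 ] F [-0.   -0.05  0.78] M [-0.06  0.11 -0.01] w 0.0873 j [ 57.2  -0.3  -1.4  -0.2 -87.3 -39.8]
shift mm [-56.4  37.   14.1] norm 68.9 | rotvec [ 0.0197  0.0184 -0.0156] deg 1.8
```

Emit:
step_arm:
  deltas:
    - [0.007,0.006,-0.005,-30,19,7,0.2]
    - [0.006,0.006,-0.005,-18,12,5,0.2]
    - [0,0,0,0,0,0,0.2]
    - [0,0,0,0,0,0,0.2]

```text
time_s: 3.5
tcp_pos: [0.455, 0.3432, 0.3943]
eef_rot: [180.0, -0.2, -161.9]
contact_force: [0.5, 0.7, 0.0]
gripper_width: 0.0612
```

Run:
```python
from h import *
show();to((.458,.345,.40),down(198.3));to((.458,.345,.281),down(198.3))
t=r.capture("top")[:,:,::-1];s=r.capture("scene")[:,:,::-1]
a=cv2.resize(t[195:285,70:190],None,fx=4,fy=4,interpolation=2);b=cv2.resize(s[80:170,360:440],None,fx=4,fy=4,interpolation=2)
cv2.imwrite("pics/v1.png",np.hstack([a,b]))
g=np.array([.458,.345,.4]);print(proj("top",g),proj("scene",g))
```

```text
t 3.5 tcp [0.455  0.3432 0.3943] rot [ 179.98   -0.18 -161.94] F [0.49 0.69 0.04] M [0.01 0.09 0.02] w 0.0612 j [ 56.6   7.1   4.3  -0.1 -87.3 -38.5]
shift mm [-3.4  0.8 -5.7] norm 6.7 | rotvec [ 0.0004 -0.0031 -0.0042] deg 0.3
shift mm [ -3.8   0.7 113.3] norm 113.4 | rotvec [ 0.0004 -0.0031 -0.0042] deg 0.3
[ 93.61261712 241.25620548] [418.5369917  102.80308389]
```

View pics/v1.png

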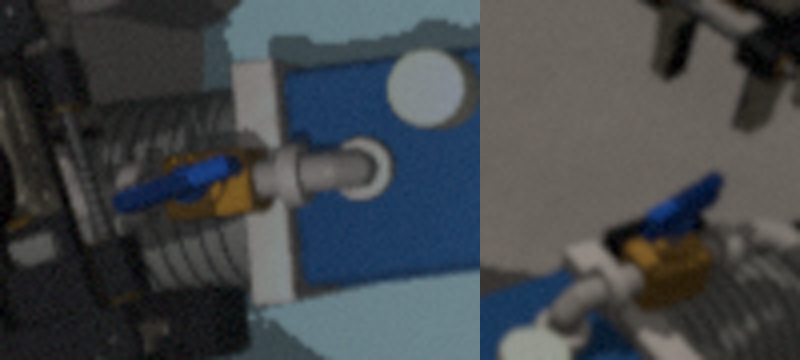

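The picture shows the fingers straddling the bar. Their midpoint is about (93.8,240) in the top view and (418,102.6) in the scene view, matching the projected TCP to about 1 px. I'll go down.

Emit:
step_arm:
  deltas:
    - [0,-0.003,-0.004,-3,0.5,25,0.2]
    - [0,0,0,-1,0,30,0.2]
    - [0,0,0,0,0,25,0.2]
    - [0,0,0,0,0,18,0.2]
    - [0,0,0,0,0,10,0.2]
    - [0,0,0,0,0,4,0.2]

```text
time_s: 4.2
tcp_pos: [0.457, 0.3416, 0.2877]
eef_rot: [179.4, 0.8, -161.7]
contact_force: [0.2, 0.3, 0.7]
gripper_width: 0.0522
```

Run:
```python
from h import *
show();to((.458,.345,.281),down(198.3))
```

```text
t 4.2 tcp [0.457  0.3416 0.2877] rot [ 179.43    0.77 -161.74] F [0.17 0.32 0.67] M [ 0.01  0.14 -0.04] w 0.0522 j [ 56.4   8.2  -7.9   0.  -72.9 -38.2]
shift mm [-1.9  2.9  6.8] norm 7.6 | rotvec [ 0.0099  0.0135 -0.0006] deg 1.0
```

Emit:
step_arm:
  deltas:
    - [0.01,0.013,0,-2,3,6,0.2]
    - [0,0,0,0,0,0,0]
    - [0,0,0,0,0,0,-0.4]
    - [0,0,0,0,0,0,-0.6]
    - [0,0,0,0,0,0,-1]
    - [0,0,0,0,0,0,-1]
    - [0,0,0,0,0,0,-1]
    - [0,0,0,0,0,0,-1]
  squeeze: 15

```text
time_s: 5.0
tcp_pos: [0.4591, 0.3463, 0.2855]
eef_rot: [179.9, 0.3, -161.7]
contact_force: [0.2, -0.2, -0.6]
gripper_width: 0.0131
```

Run:
```python
from h import *
show();to((.458,.345,.281),down(198.3))
```

```text
t 5.0 tcp [0.4591 0.3463 0.2855] rot [ 179.88    0.27 -161.71] F [ 0.19 -0.22 -0.65] M [-0.01  0.04  0.04] w 0.0131 j [ 56.6   9.1  -7.2   0.1 -73.5 -38.3]
shift mm [ 1.5 -0.9  4.4] norm 4.8 | rotvec [ 0.002   0.0047 -0.0002] deg 0.3
```

Emit:
step_arm:
  deltas:
    - [0,0,-0.06,0,0,0,-1]
    - [0,0,-0.12,0,0,0,-1]
    - [0,0,-0.12,0,0,0,-1]
    - [0,0,-0.12,0,0,0,-1]

```text
time_s: 5.4
tcp_pos: [0.4585, 0.3459, 0.2854]
eef_rot: [180.0, 0.2, -137.0]
contact_force: [-0.7, 0.3, -0.3]
gripper_width: 0.0131
```

Run:
```python
from h import *
show();to((.459,.346,.285),down(275.3))
```

```text
t 5.4 tcp [0.4585 0.3459 0.2854] rot [ 179.98    0.23 -136.96] F [-0.73  0.29 -0.35] M [-0.15  0.43 -0.17] w 0.0131 j [ 56.6   9.1  -7.2   0.  -73.5 -13.5]
shift mm [-0.4 -0.3  0.4] norm 0.7 | rotvec [-0.0015  0.0039 -0.9121] deg 52.3
```

Emit:
step_arm:
  deltas:
    - [0,0,-0.13,0,0,0,-1]
    - [0,0,-0.13,0,0,0,-1]
    - [0,0,-0.13,0,0,0,-1]
    - [0,0,-0.13,0,0,0,-1]
    - [0,0,-0.13,0,0,0,-1]
    - [0,0,-0.12,0,0,0,-1]
    - [0,0,-0.08,0,0,0,-1]

```text
time_s: 6.1
tcp_pos: [0.458, 0.3446, 0.2854]
eef_rot: [-179.9, 0.1, -86.2]
contact_force: [-0.3, -0.5, -0.3]
gripper_width: 0.0132
```

Run:
```python
from h import *
show();to((.459,.346,.285),down(275.3))
```

```text
t 6.1 tcp [0.458  0.3446 0.2854] rot [-1.7993e+02  8.0000e-02 -8.6220e+01] F [-0.29 -0.51 -0.26] M [-0.14  0.13 -0.1 ] w 0.0132 j [ 56.5   9.   -7.2   0.  -73.7  37.3]
shift mm [-1.3 -1.1  0.4] norm 1.8 | rotvec [-0.0013  0.0014 -0.0266] deg 1.5
```

Emit:
step_arm:
  deltas:
    - [0,0,-0.028,0,0,0,-1]
    - [0,0,0,0,0,0,-1]
    - [0,0,0,0,0,0,-1]

```text
time_s: 6.4
tcp_pos: [0.458, 0.3446, 0.2855]
eef_rot: [-179.9, 0.1, -84.5]
contact_force: [0.7, -0.1, -0.4]
gripper_width: 0.0128
```

Run:
```python
from h import *
show();to((.458,.3446,.285),down(275.3))
```

```text
t 6.4 tcp [0.458  0.3446 0.2855] rot [-1.7992e+02  8.0000e-02 -8.4480e+01] F [ 0.66 -0.11 -0.42] M [-0.07  0.14 -0.  ] w 0.0128 j [ 56.5   9.   -7.2   0.  -73.7  39. ]
shift mm [-0.  -0.   0.5] norm 0.5 | rotvec [-0.0013  0.0015  0.0038] deg 0.2
```

Emit:
step_arm:
  deltas:
    - [0,0,0,0,0,0,0]
    - [0,0,0,0,0,0,0.2]
    - [0,0,0,0,0,0,0.2]
    - [0,0,0,0,0,0,0.2]
    - [0,0,0,0,0,-20,0.2]
    - [0,0,0,0,0,-40,0.2]
    - [0,0,0,0,0,-40,0.2]
    - [0,0,0,15,-10,-25,0.2]

```text
time_s: 7.2
tcp_pos: [0.4673, 0.3297, 0.4098]
eef_rot: [179.7, -0.3, -84.6]
contact_force: [-0.0, -0.4, -0.4]
gripper_width: 0.0527
```

Run:
```python
from h import *
show();to((.46,-.15,.40));to((.448,-.2725,.25),down(195.8))
t=r.capture("top")[:,:,::-1];s=r.capture("scene")[:,:,::-1]
a=cv2.resize(t[195:285,70:190],None,fx=4,fy=4,interpolation=2);b=cv2.resize(s[80:170,360:440],None,fx=4,fy=4,interpolation=2)
cv2.imwrite("pics/v2.png",np.hstack([a,b]))
bs=mask(s,(105,150,60),(130,255,255),(395,118,430,148));e=ends(bs);P=[onz("scene",x,.303) for x in e[2:4]];d=P[1]-P[0];print(P,np.degrees(np.arctan2(d[1],d[0])),np.linalg.norm(d))
```

```text
t 7.2 tcp [0.4673 0.3297 0.4098] rot [179.67  -0.29 -84.55] F [-0.05 -0.37 -0.4 ] M [-0.04 -0.07  0.02] w 0.0527 j [ 54.8   7.5   6.6  -0.1 -89.5  40.7]
shift mm [476.8  52.7  12.5] norm 479.8 | rotvec [0. 0. 0.] deg 0.0
shift mm [596.8  75.4 163.2] norm 623.3 | rotvec [ 1.3000e-03 -8.2000e-03  1.3901e+00] deg 79.6
[array([0.4222508 , 0.33968854, 0.303     ]), array([0.49370883, 0.35065836, 0.303     ])] 8.727576974093699 0.07229513789800647
```

View pics/v2.png

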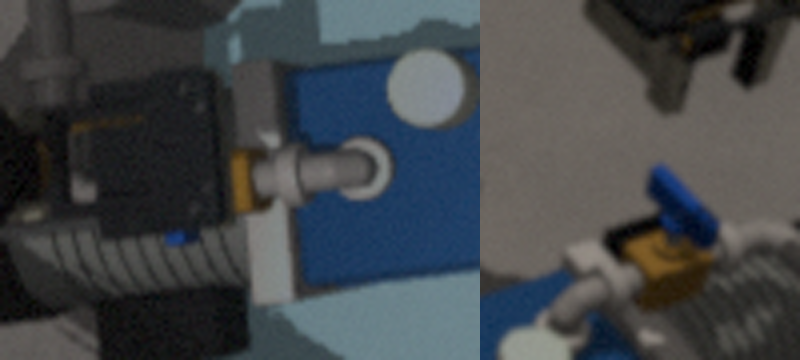

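The scene crop shows the bar, crop (660,190)-(710,230), standing square across the pipe. On to the rod.

Emit:
step_arm:
  deltas:
    - [0,0,0,25,2,0,0.2]
    - [0,0,0,45,4,0,0.2]
    - [0,0,0,49,5,0,0.2]
    - [0,0,0,49,5,0,0.2]
    - [0,0,0,49,5,0,0.2]
    - [0,0,0,49,5,0,0.2]
    - [0,0,0,49,5,0,0.2]
    - [0,0,0,49,5,0,0.2]
    - [0,0,0,49,5,0,0.2]
    - [0,0,0,49,5,0,0.2]

```text
time_s: 8.3
tcp_pos: [0.4601, -0.1416, 0.4076]
eef_rot: [179.6, -0.3, -84.3]
contact_force: [1.1, 0.7, 0.2]
gripper_width: 0.0527
```

Emit:
step_arm:
  deltas:
    - [0,0,0.08,0,0,0,0.2]
    - [0,0,0.15,0,0,0,0.2]
    - [0,0,0.15,0,0,0,0.2]
    - [0,0,0.15,0,0,0,0.2]
    - [0,0,0.15,0,0,0,0.2]
    - [0,0,0.15,0,0,0,0.2]
    - [0,0,0.15,0,0,0,0.2]
    - [0,0,0.15,0,0,0,0.2]
    - [0,0,0.15,0,0,0,0.2]
    - [0,0,0.12,0,0,0,0.2]

```text
time_s: 9.3
tcp_pos: [0.4503, -0.1527, 0.4009]
eef_rot: [-179.9, -0.9, -165.2]
contact_force: [0.1, -0.8, -0.3]
gripper_width: 0.0525
```

Run:
```python
from h import *
show();to((.448,-.2725,.20),down(195.8))
t=r.capture("top")[:,:,::-1];cv2.imwrite("pics/t3.png",t);s=r.capture("scene")[:,:,::-1];cv2.imwrite("pics/s3.png",s)
cv2.imwrite("pics/v3.png",cv2.resize(t[195:285,70:230],None,fx=5,fy=5,interpolation=2))
```

```text
t 9.3 tcp [ 0.4503 -0.1527  0.4009] rot [-179.89   -0.89 -165.22] F [ 0.14 -0.75 -0.31] M [-0.02  0.09  0.01] w 0.0525 j [  5.3  -2.2  -4.9   0.3 -88.1   9.5]
shift mm [  29.7 -114.8  201.6] norm 233.9 | rotvec [-0.0019 -0.0156 -0.0177] deg 1.4
```

View pics/v3.png

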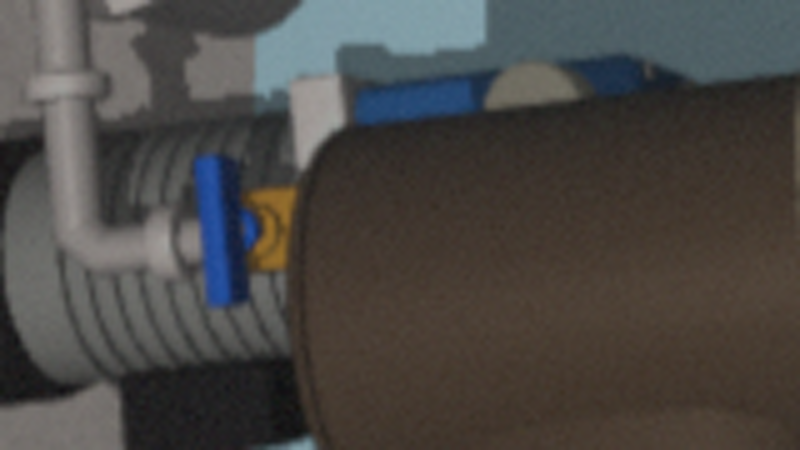

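View pics/s3.png

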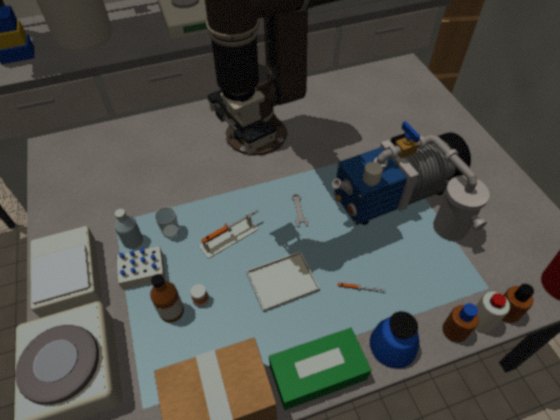

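Run:
```python
from h import *
np.set_printoptions(precision=4,suppress=True)
t=cv2.imread("pics/t3.png");s=cv2.imread("pics/s3.png")
bt=mask(t,(105,150,70),(130,255,255),(105,222,122,260));e=ends(bt);P=[onz("top",x,.311) for x in e[2:4]];d=P[1]-P[0];print(e[4:],P,"bar yaw",np.degrees(np.arctan2(d[1],d[0]))%180,np.linalg.norm(d))
def crop(im,x0,y0,x1,y1,k,a=1.5):
    c=cv2.convertScaleAbs(cv2.resize(im[y0:y1,x0:x1],None,fx=k,fy=k,interpolation=cv2.INTER_CUBIC),alpha=a)
    for x in range(x0,x1,10): cv2.putText(c,str(x),((x-x0)*k,10),0,.35,(255,0,255));cv2.line(c,((x-x0)*k,12),((x-x0)*k,20),(255,0,255))
    for y in range(y0,y1,10): cv2.putText(c,str(y),(0,(y-y0)*k+4),0,.35,(255,0,255))
    return c
cv2.imwrite("pics/f1.png",crop(s,190,200,270,255,10,1.2));cv2.imwrite("pics/f2.png",crop(t,290,220,370,275,10,1.2));cv2.imwrite("pics/f3.png",crop(s,325,165,385,225,10,1.5))
```

```text
(np.float64(6.664316368840843), 162) [array([0.4957, 0.3449, 0.311 ]), array([0.423 , 0.3372, 0.311 ])] bar yaw 6.009183874419563 0.07309987452325181
```

View pics/f1.png

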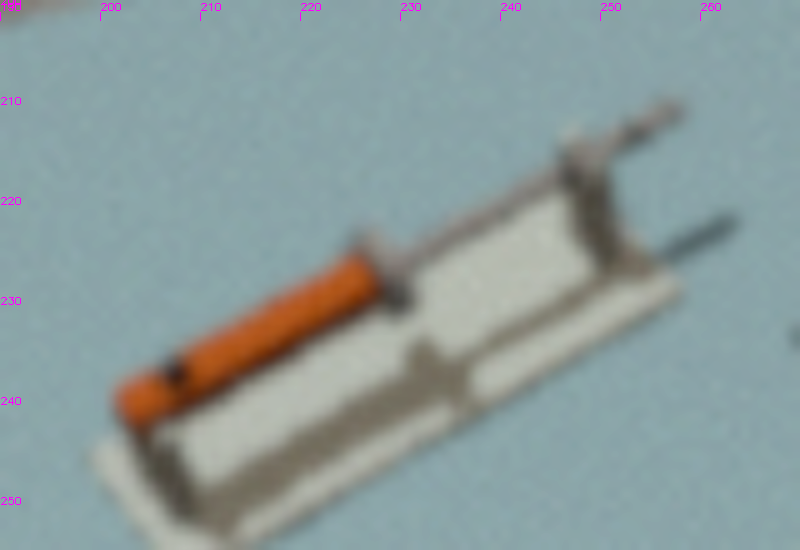

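View pics/f2.png

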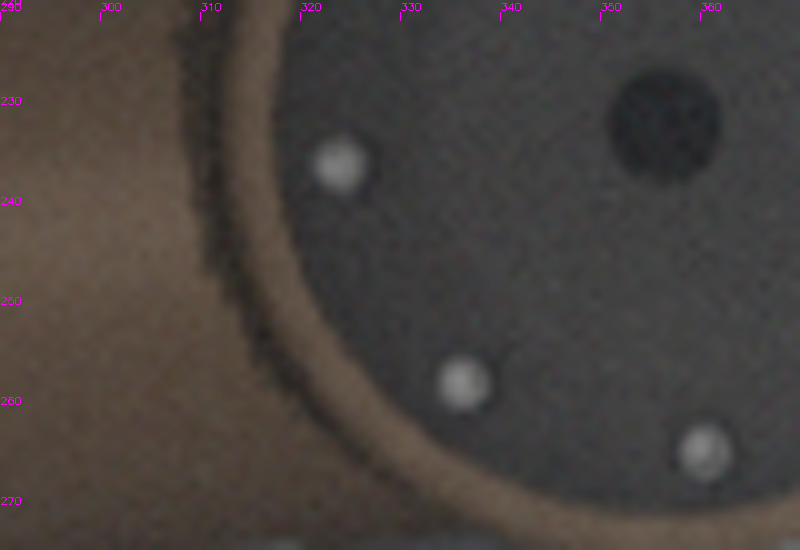

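Bar yaw now reads 186.0° by the top view and 185.5° by the tool, against a pipe-square of 185.3°, so it is within 1°. The rod is still at its measured place: butt (202.5,240.5) and tip (257.4,210.5) in the scene view. I'll grasp with the tool leaned 20° towards the butt, so it leans only 20° over the pump during insertion.

```bash
cat >> h.py <<'E'
def rodR(yaw,pitchdown,g=20):  # tool orientation that holds rod with given heading/down tilt, grasp tilt g
    return down(yaw+90)*Ro.from_euler("x",pitchdown-g,degrees=True)
def tcp_of(G,R,off=.0188): return np.array(G)+off*R.apply([0,0,1])
E
python3 - <<'E'
from h import *
R=rodR(105.9,0);G=np.array([.448,-.272,.055]);print(R.as_euler("xyz",degrees=True),R.apply([0,.9397,.342]))
to(tcp_of(G+[0,0,.14],R),R)
E
```

```text
[ 1.60000000e+02  1.27222187e-14 -1.64100000e+02] [-2.73959231e-01  9.61741353e-01  2.14523744e-05]
shift mm [  29.7 -107.7  224.3] norm 250.6 | rotvec [-0.3509 -0.0129 -0.018 ] deg 20.1
```

Emit:
step_arm:
  deltas:
    - [0,0,-0.009,3,-12,20,0.2]
    - [0,-0.013,-0.009,5,-18,37,0.2]
    - [0,0,0,5,-20,42,0.2]
    - [0,0,0,5,-20,42,0.2]
    - [0,0,0,5,-20,42,0.2]
    - [0,0,0,4,-15,35,0.2]
    - [-0.1,0,0,0,0,0,0.2]
    - [-0.12,0,0,0,0,0,0.2]
    - [-0.11,0,0,0,0,0,0.2]
    - [-0.02,0,0,0,0,0,0.2]

```text
time_s: 10.4
tcp_pos: [0.4463, -0.2635, 0.1719]
eef_rot: [159.0, 0.2, -161.2]
contact_force: [-0.2, -0.6, -0.1]
gripper_width: 0.0526
```

Run:
```python
from h import *
R=rodR(105.9,0);G=np.array([.448,-.272,.055])
show();to(tcp_of(G+[0,0,.10],R),R);to(tcp_of(G,R),R)
t=r.capture("top")[:,:,::-1];s=r.capture("scene")[:,:,::-1];cv2.imwrite("pics/t4.png",t);cv2.imwrite("pics/s4.png",s)
p=r.get_state()["tcp_pos"];print(proj("scene",p),proj("top",p))
cv2.imwrite("pics/v4.png",np.hstack([cv2.resize(s[160:260,180:280],None,fx=4,fy=4,interpolation=2),cv2.resize(t[180:280,280:380],None,fx=4,fy=4,interpolation=2)]))
```

```text
t 10.4 tcp [ 0.4463 -0.2635  0.1719] rot [ 159.01    0.24 -161.17] F [-0.17 -0.62 -0.09] M [-1.21 -0.24  0.02] w 0.0526 j [-21.7  19.4  -5.2 -16.2 -79.7  45.5]
shift mm [  0.9 -14.4  31.5] norm 34.7 | rotvec [ 0.0174 -0.0139  0.0493] deg 3.1
shift mm [  1.4 -50.3 124.9] norm 134.6 | rotvec [ 0.0174 -0.0139  0.0493] deg 3.1
[212.26204408 209.32568511] [353.36112135 239.34945215]
```

View pics/v4.png

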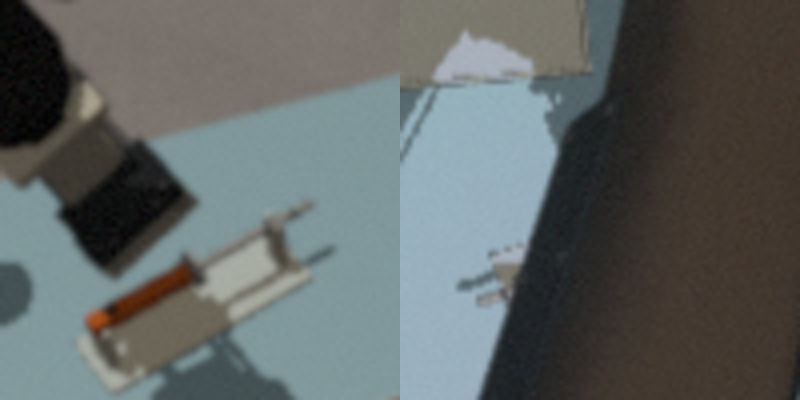

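Emit:
step_arm:
  deltas:
    - [0.017,-0.014,0.049,1,-14,31,0.2]
    - [0,0,0,0,-3,8,0.2]
    - [0,0,0,0,0,0,0.2]

```text
time_s: 10.8
tcp_pos: [0.4458, -0.2653, 0.1306]
eef_rot: [160.6, 0.2, -163.8]
contact_force: [1.1, 0.1, 0.4]
gripper_width: 0.0527
```

Run:
```python
from h import *
R=rodR(105.9,0);G=np.array([.448,-.272,.055])
show();to(tcp_of(G,R),R)
```

```text
t 10.8 tcp [ 0.4458 -0.2653  0.1306] rot [ 1.6063e+02  1.6000e-01 -1.6383e+02] F [1.09 0.12 0.41] M [-1.09 -0.17 -0.02] w 0.0527 j [-21.4  20.5  -9.1 -16.  -73.   44. ]
shift mm [ -0.  -31.5  87.8] norm 93.2 | rotvec [-0.0111  0.001   0.0053] deg 0.7
```

Emit:
step_arm:
  deltas:
    - [-0.01,0,0.005,0,-6,17,0.2]
    - [0,0,0,0,-9,25,0.2]
    - [0,0,0,0,-9,25,0.2]
    - [0,0,0,0,-6,16,0.2]
    - [0,0,0,0,-1,4,0.2]
    - [0,0,0,0,0,0,0.2]

```text
time_s: 11.4
tcp_pos: [0.4497, -0.2642, 0.0411]
eef_rot: [160.5, 0.6, -163.3]
contact_force: [0.3, 0.1, 0.5]
gripper_width: 0.0526
```

Run:
```python
from h import *
R=rodR(105.9,0);G=np.array([.448,-.272,.055])
show();to(tcp_of(G,R),R)
```

```text
t 11.4 tcp [ 0.4497 -0.2642  0.0411] rot [ 160.51    0.56 -163.32] F [0.33 0.14 0.45] M [-1.06 -0.15 -0.02] w 0.0526 j [-21.4  26.6 -12.9 -17.4 -63.5  47.8]
shift mm [ 3.8 -1.8  3.4] norm 5.4 | rotvec [-0.0089  0.0046  0.0162] deg 1.1
```

Emit:
step_arm:
  deltas:
    - [-0.009,0.005,0.016,3.8,-1.8,3.4,0.2]
    - [0,0,0,0,0,0,-0.2]
    - [0,0,0,0,0,0,-0.4]
  squeeze: 5

```text
time_s: 11.7
tcp_pos: [0.4475, -0.2664, 0.0397]
eef_rot: [160.1, 0.1, -164.0]
contact_force: [0.2, -0.0, 0.5]
gripper_width: 0.0418
```

Emit:
step_arm:
  deltas:
    - [0,0,0,0,0,0,-0.5]
    - [0,0,0,0,0,0,-0.7]
    - [0,0,0,0,0,0,-1]
    - [0,0,0,0,0,0,-1]
    - [0,0,0,0,0,0,-1]
  squeeze: 5

```text
time_s: 12.2
tcp_pos: [0.4482, -0.2669, 0.0412]
eef_rot: [160.2, 0.2, -164.0]
contact_force: [-0.1, 0.4, -1.3]
gripper_width: 0.0156
```

Run:
```python
from h import *
R=rodR(105.9,0);G=np.array([.448,-.272,.055])
show();to(tcp_of(G,R),R)
```

```text
t 12.2 tcp [ 0.4482 -0.2669  0.0412] rot [ 160.22    0.23 -164.05] F [-0.12  0.42 -1.31] M [-1.21 -0.21 -0.03] w 0.0156 j [-21.8  26.8 -12.6 -17.5 -63.9  47.4]
shift mm [1.6 0.2 4.1] norm 4.4 | rotvec [-0.0038  0.0035  0.0022] deg 0.3
```

Emit:
step_arm:
  deltas:
    - [0,0,0,0,0,0,-1]
    - [0,0,0,0,0,0,-1]
    - [0,0,0,0,0,0,-1]
    - [0,0,0,0,2,-6,-1]
    - [0,0,0,0,5,-15,-1]
    - [0,0,0,0,9,-25,-1]
    - [0,0,0,0,9,-25,-1]
    - [0,0,0,0,9,-25,-1]
    - [0,0,0,0,9,-25,-1]
    - [0,0,0,0,5,-15,-1]
  squeeze: 30

```text
time_s: 13.2
tcp_pos: [0.4463, -0.2679, 0.1948]
eef_rot: [160.2, 0.0, -164.0]
contact_force: [0.4, -0.5, -1.3]
gripper_width: 0.0156
```

Run:
```python
from h import *
show()
t=r.capture("top")[:,:,::-1];s=r.capture("scene")[:,:,::-1];cv2.imwrite("pics/t5.png",t);cv2.imwrite("pics/s5.png",s)
p=r.get_state()["tcp_pos"];print(proj("scene",p),proj("top",p))
```

```text
t 13.2 tcp [ 0.4463 -0.2679  0.1948] rot [ 1.6017e+02  4.0000e-02 -1.6405e+02] F [ 0.44 -0.54 -1.25] M [-1.27 -0.26  0.  ] w 0.0156 j [-21.8  17.6  -4.4 -15.8 -80.8  42.1]
[209.50913517 205.08902833] [356.78730489 238.91578125]
```

View pics/s5.png

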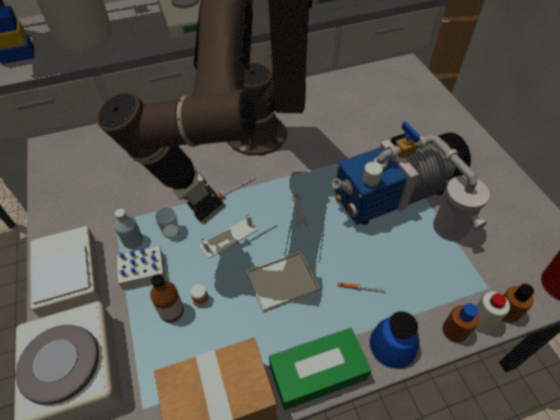

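View pics/t5.png

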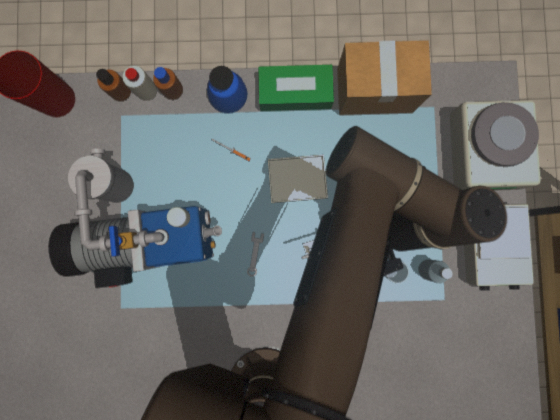

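Run:
```python
from h import *
t=cv2.imread("pics/t5.png");s=cv2.imread("pics/s5.png")
def crop(im,x0,y0,x1,y1,k,a=1.5):
    c=cv2.convertScaleAbs(cv2.resize(im[y0:y1,x0:x1],None,fx=k,fy=k,interpolation=cv2.INTER_CUBIC),alpha=a)
    for x in range(x0,x1,10): cv2.putText(c,str(x),((x-x0)*k,10),0,.35,(255,0,255));cv2.line(c,((x-x0)*k,12),((x-x0)*k,20),(255,0,255))
    for y in range(y0,y1,10): cv2.putText(c,str(y),(0,(y-y0)*k+4),0,.35,(255,0,255))
    return c
cv2.imwrite("pics/g1.png",crop(s,200,170,270,225,10));cv2.imwrite("pics/g2.png",crop(t,275,220,330,260,14))
```

```text
(no output)
```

View pics/g1.png

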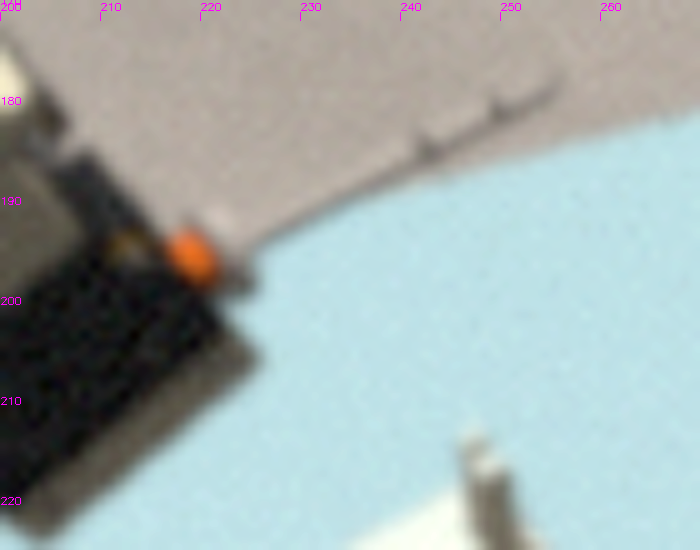

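View pics/g2.png

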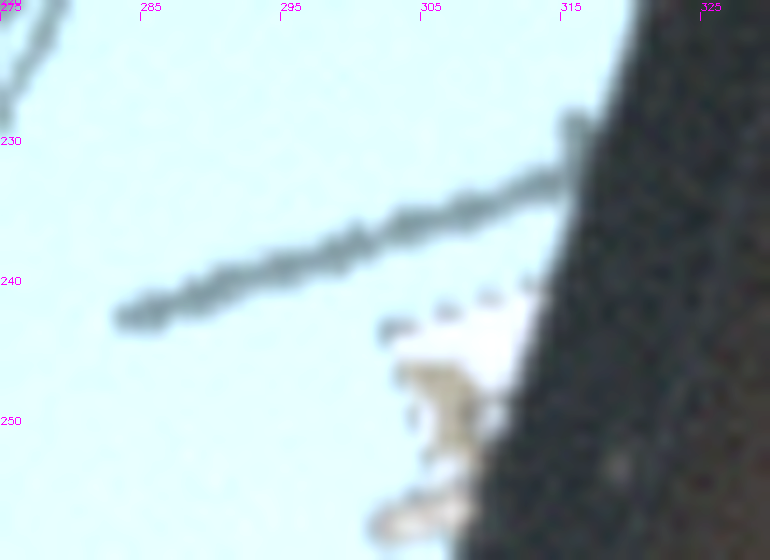

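Run:
```python
from h import *
np.set_printoptions(precision=4,suppress=True)
st=r.get_state();R=Ro.from_euler("xyz",st["eef_rot"],degrees=True);T=st["tcp_pos"]
# predicted from the pick: G and rod dir in tool frame
Rg=Ro.from_euler("xyz",[160.22,.23,-164.05],degrees=True);Tg=np.array([.4482,-.2669,.0412])
G0=np.array([.448,-.272,.055]);d0=np.array([np.cos(np.radians(105.9)),np.sin(np.radians(105.9)),0])
gt,dt=Rg.inv().apply(G0-Tg),Rg.inv().apply(d0);print("rod in tool: grip",gt,"dir",dt,"ang",np.degrees(np.arctan2(dt[2],dt[1])))
tip=T+R.apply(gt+.163*dt);print("pred tip",tip,proj("scene",tip),proj("top",tip))
print("meas",tri((255.4,177.6),(301.5,257.2)))
c=T+R.apply(gt+.049*dt);print("pred collar",proj("scene",c))
```

```text
rod in tool: grip [ 0.0015  0.0001 -0.0146] dir [-0.0009  0.941   0.3384] ang 19.780200712375873
pred tip [ 0.4022 -0.1167  0.209 ] [255.3333 177.5242] [301.1932 257.3837]
meas (array([ 0.4028, -0.1171,  0.2095]), np.float64(0.0008484322777060151))
pred collar [222.0404 194.743 ]
```

The rod shows in both pictures, with its tip at scene (255.4,177.6) and top (301.5,257.2). The triangulated tip is within 1 mm of the pose predicted from the grasp, so there was no slip. Next I'll go to the tube, re-measuring the mouth on the way.

```bash
cat >> h.py <<'E'
GT=np.array([.0015,.0001,-.0146]);DT=np.array([-.0009,.941,.3384])
def toolR(heading,down_deg):
    h=np.radians(heading);p=np.radians(down_deg)
    d=np.array([np.cos(h)*np.cos(p),np.sin(h)*np.cos(p),-np.sin(p)]);x=np.array([-np.sin(h),np.cos(h),0]);  # level, left of heading
    # columns: rod dir, level-left, normal ; same in tool
    A=np.c_[d,x,np.cross(d,x)];xt=np.array([1.,0,0]);dt=DT/np.linalg.norm(DT);xt=xt-dt*(xt@dt);xt/=np.linalg.norm(xt)
    B=np.c_[dt,xt,np.cross(dt,xt)];return Ro.from_matrix(A@B.T)
def rodtcp(tip,heading,down_deg):
    R=toolR(heading,down_deg);return np.array(tip)-R.apply(GT+.163*DT),R
def rodnow():
    st=r.get_state();R=Ro.from_euler("xyz",st["eef_rot"],degrees=True);d=R.apply(DT);tip=st["tcp_pos"]+R.apply(GT+.163*DT)
    print("rod tip",np.round(tip,4),"heading",np.round(np.degrees(np.arctan2(d[1],d[0])),2),"down",np.round(np.degrees(np.arcsin(-d[2])),2));return tip,d
M=np.array([.481,.1092,.183]);HB=95.3
OUT=np.array([-np.cos(np.radians(HB))*np.cos(np.radians(40)),-np.sin(np.radians(HB))*np.cos(np.radians(40)),np.sin(np.radians(40))])
E
python3 - <<'E'
from h import *
np.set_printoptions(precision=4,suppress=True)
rodnow();P,R=rodtcp(M+.06*OUT,HB,40);print(P,R.as_euler("xyz",degrees=True));to(P,R)
t=cv2.imread("pics/t5.png");s=cv2.imread("pics/s5.png")
def crop(im,x0,y0,x1,y1,k,a=1.5):
    c=cv2.convertScaleAbs(cv2.resize(im[y0:y1,x0:x1],None,fx=k,fy=k,interpolation=cv2.INTER_CUBIC),alpha=a)
    for x in range(x0,x1,10): cv2.putText(c,str(x),((x-x0)*k,10),0,.35,(255,0,255));cv2.line(c,((x-x0)*k,12),((x-x0)*k,20),(255,0,255))
    for y in range(y0,y1,10): cv2.putText(c,str(y),(0,(y-y0)*k+4),0,.35,(255,0,255))
    return c
# project the modelled rim (31 mm dia) and tube axis
side=np.array([-np.sin(np.radians(HB)),np.cos(np.radians(HB)),0]);up=np.cross(OUT,side)
a=crop(t,180,205,240,265,6);b=crop(s,320,165,380,225,6)
for im,n,x0,y0 in((a,"top",180,205),(b,"scene",320,165)):
    q=lambda P:tuple(int(v) for v in (np.array(proj(n,P))-[x0,y0]+.5)*6)
    for k in np.linspace(0,2*np.pi,24,endpoint=False):cv2.circle(im,q(M+.0155*(np.cos(k)*side+np.sin(k)*up)),1,(0,0,255),-1)
    cv2.circle(im,q(M),2,(0,255,0),-1);cv2.circle(im,q(M-.06*OUT),2,(0,255,0),-1)
cv2.imwrite("pics/g3.png",np.hstack([a,b]))
E
```

```text
rod tip [ 0.4022 -0.1167  0.209 ] heading 105.91 down 0.06
[ 0.4987 -0.0659  0.3127] [-159.7795   -0.0331 -174.6605]
shift mm [-105.7  209.4  -49.2] norm 239.7 | rotvec [0.6953 0.0044 0.1891] deg 41.3
```

View pics/g3.png

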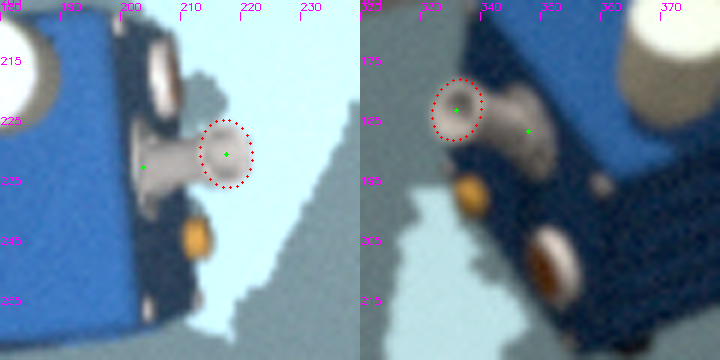

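The modelled rim (red) lies on the seen rim in both views, with the mouth at (217.5,230) in the top view and (336,183) in the scene view, and the tube foot falls on its flange. I'll approach now.

Emit:
step_arm:
  deltas:
    - [0,0,0,-8,12,-15,-1]
    - [0,0,0,-17,30,-15,-1]
    - [0,0,0,-20,38,-9,-1]
    - [0,0,0,-20,40,-7,-1]
    - [0,0,0,-20,40,-6,-1]
    - [0,0,0,-18,32,-5,-1]
    - [0,0,0,-8,15,-2,-1]
    - [0.06,0,0.016,0,0,0,-1]
    - [0.12,0,0.033,0,0,0,-1]
    - [0.12,0,0.033,0,0,0,-1]

```text
time_s: 14.3
tcp_pos: [0.505, -0.0639, 0.3276]
eef_rot: [177.7, -0.8, -169.2]
contact_force: [-0.1, -0.3, -1.4]
gripper_width: 0.0157
```

Run:
```python
from h import *
show();rodnow();P,R=rodtcp(M+.06*OUT,HB,40);to(P,R)
```

```text
t 14.3 tcp [ 0.505  -0.0639  0.3276] rot [ 177.68   -0.83 -169.21] F [-0.07 -0.34 -1.38] M [-0.25  0.22 -0.  ] w 0.0157 j [ 13.    2.7  -8.   -2.4 -80.   -1.8]
rod tip [0.4742 0.0881 0.2934] heading 101.0 down 17.45
shift mm [ 6.3 -1.4 15. ] norm 16.3 | rotvec [0.3925 0.0011 0.0968] deg 23.2
```

Emit:
step_arm:
  deltas:
    - [0.11,0,0.026,0,0,0,-1]
    - [0.11,0,0.026,0,0,0,-1]
    - [0.1,0,0.026,0,0,0,-1]
    - [0.06,0,0.015,0,0,0,-1]
    - [0,0,0,0,0,0,-1]

```text
time_s: 14.8
tcp_pos: [0.503, -0.0623, 0.3299]
eef_rot: [-159.4, 0.4, -174.4]
contact_force: [0.1, -0.2, -1.8]
gripper_width: 0.0159
```

Run:
```python
from h import *
show();rodnow();P,R=rodtcp(M+.06*OUT,HB,40);to(P,R)
```

```text
t 14.8 tcp [ 0.503  -0.0623  0.3299] rot [-159.39    0.42 -174.36] F [ 0.06 -0.23 -1.83] M [ 1.3   0.27 -0.06] w 0.0159 j [ 29.7   0.5 -21.8  19.4 -76.8 -30.1]
rod tip [0.4897 0.0664 0.2379] heading 95.21 down 40.38
shift mm [ 4.8  3.1 17.2] norm 18.1 | rotvec [-0.0067  0.0092  0.0021] deg 0.7
```

Correcting to the 60 mm stand-off, then letting it settle and checking by picture.

Emit:
step_arm:
  deltas:
    - [-0.007,0.009,0.002,4,3,14,-1]
    - [0,0,0,0.5,0,3,-1]
    - [0,0,0,0,0,0,-1]

```text
time_s: 15.1
tcp_pos: [0.4979, -0.0662, 0.3113]
eef_rot: [-160.1, -0.1, -174.7]
contact_force: [-0.4, 0.8, -0.1]
gripper_width: 0.0158
```

Run:
```python
from h import *
show();tip,d=rodnow();P,R=rodtcp(M+.06*OUT,HB,40);to(P,R)
print(proj("top",tip),proj("scene",tip))
t=r.capture("top")[:,:,::-1];s=r.capture("scene")[:,:,::-1];cv2.imwrite("pics/t6.png",t);cv2.imwrite("pics/s6.png",s)
def crop(im,x0,y0,x1,y1,k,a=1.5):
    c=cv2.convertScaleAbs(cv2.resize(im[y0:y1,x0:x1],None,fx=k,fy=k,interpolation=cv2.INTER_CUBIC),alpha=a)
    for x in range(x0,x1,10): cv2.putText(c,str(x),((x-x0)*k,10),0,.35,(255,0,255));cv2.line(c,((x-x0)*k,12),((x-x0)*k,20),(255,0,255))
    for y in range(y0,y1,10): cv2.putText(c,str(y),(0,(y-y0)*k+4),0,.35,(255,0,255))
    return c
cv2.imwrite("pics/k1.png",np.hstack([crop(t,190,200,250,260,6),crop(s,290,150,360,210,6)]))
```

```text
t 15.1 tcp [ 0.4979 -0.0662  0.3113] rot [-1.6007e+02 -1.1000e-01 -1.7467e+02] F [-0.42  0.81 -0.09] M [ 1.15  0.18 -0.01] w 0.0158 j [ 29.    0.7 -23.5  18.8 -75.  -30. ]
rod tip [0.4843 0.0636 0.2209] heading 95.35 down 39.71
shift mm [-0.8 -0.2 -1.4] norm 1.6 | rotvec [ 0.005  -0.0013  0.0003] deg 0.3
[232.16998777 228.12989607] [322.80795482 179.03910205]
```

View pics/k1.png

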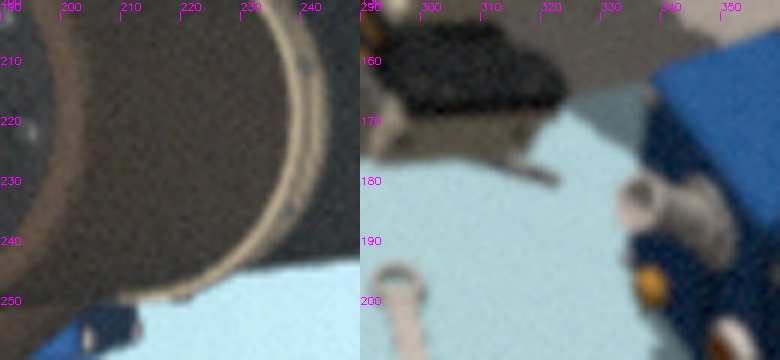

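Run:
```python
from h import *
s=cv2.imread("pics/s6.png");k=12;x0,y0=300,165
c=cv2.convertScaleAbs(cv2.resize(s[y0:y0+40,x0:x0+60],None,fx=k,fy=k,interpolation=cv2.INTER_CUBIC),alpha=1.5)
tip,d=rodnow()
def q(P): 
    p=(np.array(proj("scene",P))-[x0,y0]+.5)*k;return tuple(int(v) for v in p)
cv2.line(c,q(tip),q(tip-.05*d),(0,0,255),1);cv2.line(c,q(tip),q(tip+.06*d),(0,255,0),1);cv2.circle(c,q(M),3,(0,255,0),-1)
cv2.imwrite("pics/k2.png",c)
```

```text
rod tip [0.4845 0.0635 0.2212] heading 95.32 down 39.73
```

View pics/k2.png

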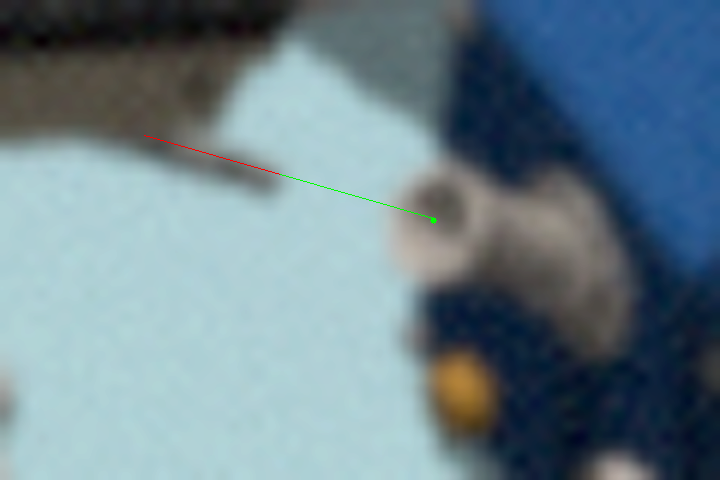

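The scene crop shows the rod tip at (322.6,179.5), pointing at the mouth at (336.2,183.4), and the projected axis agrees to about 0.5 px. The arm covers the mouth in the top view. I'll insert in steps while watching the force.

```bash
cat >> h.py <<'E'
def ins(go,lat=True):
    """depth of tip past mouth; tool-axes correction + advance to depth `go` (mm)"""
    tip,d=rodnow();e=tip-M;dep=-e@OUT;l=e+dep*OUT
    side=np.array([-np.sin(np.radians(HB)),np.cos(np.radians(HB)),0]);up=np.cross(OUT,side)
    P,R=rodtcp(M-go/1e3*OUT,HB,40)
    print("depth mm",np.round(dep*1e3,1),"lateral left",np.round(l@side*1e3,1),"normal",np.round(l@up*1e3,1));show();to(P,R)
    st=r.get_state();F=st["contact_force"];print("F along out",np.round(F@OUT,2),"side",np.round(F@side,2),"up",np.round(F@up,2))
E
python3 - <<'E'
from h import *
ins(-6)
E
```

```text
rod tip [0.4845 0.0635 0.2212] heading 95.32 down 39.73
depth mm -59.6 lateral left 0.7 normal 0.2
t 15.2 tcp [ 0.4981 -0.0662  0.3116] rot [-1.6005e+02 -9.0000e-02 -1.7469e+02] F [-0.18  0.66 -0.54] M [1.16 0.14 0.  ] w 0.0157 j [ 29.    0.7 -23.5  18.8 -75.  -30.1]
shift mm [-0.8 50.6 17.5] norm 53.6 | rotvec [ 0.0047 -0.0011 -0.0001] deg 0.3
F along out -0.86 side 0.12 up -0.02
```

Emit:
step_arm:
  deltas:
    - [0.005,-0.001,0,-0.8,8,2.5,-1]
    - [0,0,0,0,14,5,-1]
    - [0,0,0,0,14,5,-1]
    - [0,0,0,0,10,3.5,-1]
    - [0,0,0,0,4,1.5,-1]
    - [0,0,0,0,0,0,-1]

```text
time_s: 15.8
tcp_pos: [0.4951, -0.0219, 0.2749]
eef_rot: [-159.8, -0.0, -174.7]
contact_force: [-0.3, 0.1, -0.9]
gripper_width: 0.0158
```

Run:
```python
from h import *
ins(15)
s=r.capture("scene")[:,:,::-1];k=12;x0,y0=300,165;cv2.imwrite("pics/k3.png",cv2.convertScaleAbs(cv2.resize(s[y0:y0+40,x0:x0+60],None,fx=k,fy=k,interpolation=cv2.INTER_CUBIC),alpha=1.5))
```

```text
rod tip [0.4818 0.1074 0.1838] heading 95.21 down 40.01
depth mm -1.9 lateral left -0.6 normal 0.6
t 15.8 tcp [ 0.4951 -0.0219  0.2749] rot [-1.5977e+02 -2.0000e-02 -1.7474e+02] F [-0.35  0.09 -0.86] M [ 1.19  0.23 -0.01] w 0.0158 j [ 34.2   2.4 -26.5  18.5 -72.2 -36.3]
shift mm [ 0.4 16.2  5.2] norm 17.0 | rotvec [-0.0002 -0.0002 -0.0014] deg 0.1
F along out -0.64 side 0.34 up 0.58
```

View pics/k3.png

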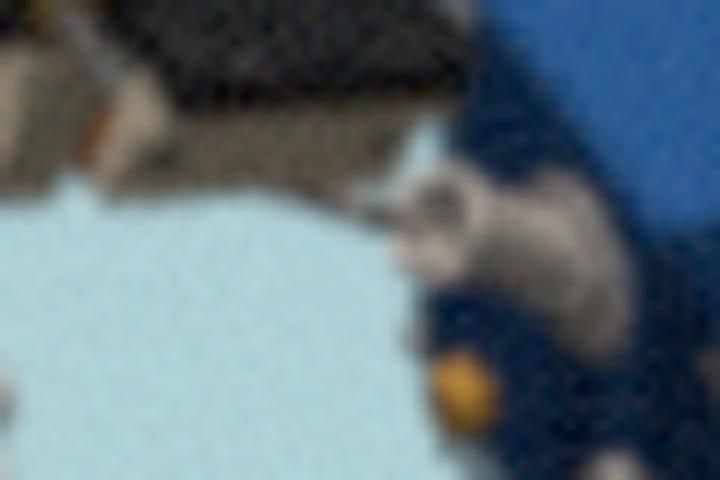

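The rod ends at crop (400,215)-(430,225), right at the mouth's opening, with no contact force. I'll slide in.

Emit:
step_arm:
  deltas:
    - [0,0,0,0.4,7,2.3,-1]
    - [0,0,0,0,7,2.5,-1]
    - [0,0,0,0,5,1.8,-1]

```text
time_s: 16.15
tcp_pos: [0.4936, -0.0059, 0.2623]
eef_rot: [-159.8, 0.1, -174.8]
contact_force: [-0.9, -0.4, -1.7]
gripper_width: 0.0158
```

Run:
```python
from h import *
ins(50)
```

```text
rod tip [0.4806 0.1235 0.1713] heading 95.06 down 39.97
depth mm 18.5 lateral left -0.9 normal -0.2
t 16.15 tcp [ 0.4936 -0.0059  0.2623] rot [-1.5981e+02  9.0000e-02 -1.7479e+02] F [-0.95 -0.45 -1.73] M [1.27 0.26 0.02] w 0.0158 j [ 35.9   3.  -27.3  18.3 -71.1 -38.5]
shift mm [ 0.5 29.6 10.8] norm 31.5 | rotvec [ 0.0006  0.0012 -0.0029] deg 0.2
F along out -0.84 side 0.99 up 1.56
```

Emit:
step_arm:
  deltas:
    - [0.001,0.001,-0.003,0.5,8,2.9,-1]
    - [0,0,0,0,8,2.9,-1]
    - [0,0,0,0,8,2.9,-1]
    - [0,0,0,0,5,1.8,-1]

```text
time_s: 16.55
tcp_pos: [0.4906, 0.0196, 0.2406]
eef_rot: [-159.8, -0.0, -174.7]
contact_force: [0.4, 0.5, -0.6]
gripper_width: 0.0156
```

Run:
```python
from h import *
ins(85)
```

```text
rod tip [0.4771 0.1488 0.1494] heading 95.3 down 40.03
depth mm 52.1 lateral left 0.2 normal 0.1
t 16.55 tcp [0.4906 0.0196 0.2406] rot [-1.5975e+02 -3.0000e-02 -1.7466e+02] F [ 0.41  0.51 -0.58] M [1.23 0.22 0.04] w 0.0156 j [ 38.7   4.4 -28.6  18.  -69.4 -41.6]
shift mm [-0.2 31.  11.1] norm 32.9 | rotvec [-0.0005  0.0001  0.    ] deg 0.0
F along out -0.73 side -0.46 up 0.15
```

Emit:
step_arm:
  deltas:
    - [0,0,0,-0.2,9,3.2,-1]
    - [0,0,0,0,9,3.2,-1]
    - [0,0,0,0,8,2.9,-1]
    - [0,0,0,0,4,1.4,-1]

```text
time_s: 16.95
tcp_pos: [0.4883, 0.0464, 0.2181]
eef_rot: [-159.7, -0.0, -174.6]
contact_force: [-0.4, 0.3, -0.4]
gripper_width: 0.0153
```

Run:
```python
from h import *
ins(106)
t=r.capture("top")[:,:,::-1];s=r.capture("scene")[:,:,::-1];cv2.imwrite("pics/t7.png",t);cv2.imwrite("pics/s7.png",s)
cv2.imwrite("pics/k4.png",cv2.resize(s[120:220,280:420],None,fx=5,fy=5,interpolation=2))
```

```text
rod tip [0.4748 0.1756 0.1269] heading 95.33 down 40.04
depth mm 87.2 lateral left 0.1 normal 0.1
t 16.95 tcp [0.4883 0.0464 0.2181] rot [-1.5974e+02 -4.0000e-02 -1.7464e+02] F [-0.44  0.31 -0.41] M [1.23 0.22 0.01] w 0.0153 j [ 41.4   6.1 -29.7  17.6 -67.5 -44.8]
shift mm [-0.  17.7  6.4] norm 18.8 | rotvec [-0.0007 -0.      0.0004] deg 0.0
F along out -0.53 side 0.41 up 0.09
```

View pics/k4.png

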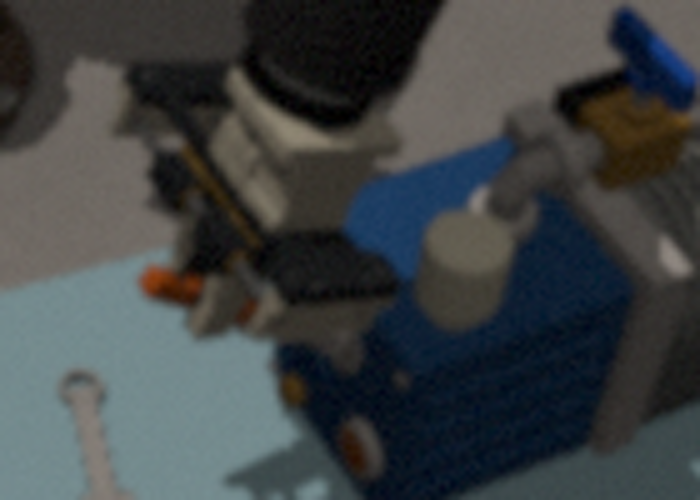

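Run:
```python
from h import *
P,R=rodtcp(M-.11*OUT,HB,40)
c,s_=np.cos(np.radians(5.3)),np.sin(np.radians(5.3));Q=np.array([[c,-s_],[s_,c]])
O=np.array([.458,.345])-Q@[0,.19]
for z in(-.066,-.09,-.12,-.15):
    for x in(-.0965,.0965):
        w=P+R.apply([x,.039,z]);print(z,x,np.round(Q.T@(w[:2]-O),3),round(w[2],3))
```

```text
-0.066 -0.0965 [ 0.099 -0.033] 0.252
-0.066 0.0965 [-0.094 -0.033] 0.252
-0.09 -0.0965 [ 0.099 -0.025] 0.274
-0.09 0.0965 [-0.094 -0.025] 0.274
-0.12 -0.0965 [ 0.099 -0.015] 0.302
-0.12 0.0965 [-0.094 -0.015] 0.303
-0.15 -0.0965 [ 0.099 -0.004] 0.331
-0.15 0.0965 [-0.094 -0.004] 0.331
```

The gripper body will stay more than 40 mm clear of the filter. I'll approach the stop gently.

Emit:
step_arm:
  deltas:
    - [0,0,0,0,6,2.2,-1]
    - [0,0,0,0,6,2.2,-1]
    - [0,0,0,0,3,1.1,-1]

```text
time_s: 17.35
tcp_pos: [0.4874, 0.0589, 0.2077]
eef_rot: [-159.8, 0.0, -174.7]
contact_force: [0.6, -1.1, -0.3]
gripper_width: 0.0155
```

Run:
```python
from h import *
ins(110)
```

```text
rod tip [0.474  0.1882 0.1166] heading 95.27 down 40.02
depth mm 103.4 lateral left -0.3 normal -0.1
t 17.35 tcp [0.4874 0.0589 0.2077] rot [-1.5976e+02  1.0000e-02 -1.7466e+02] F [ 0.55 -1.06 -0.26] M [1.16 0.21 0.06] w 0.0155 j [ 42.7   7.  -30.1  17.5 -66.5 -46.2]
shift mm [0.2 6.1 2.4] norm 6.6 | rotvec [-0.0003  0.0007 -0.0002] deg 0.0
F along out 0.68 side -0.45 up 0.91
```

Emit:
step_arm:
  deltas:
    - [0,0,0,0,3,1.1,-1]
    - [0,0,0,0,1.5,0.5,-1]

```text
time_s: 17.55
tcp_pos: [0.487, 0.063, 0.2043]
eef_rot: [-159.8, -0.0, -174.7]
contact_force: [0.0, 0.1, -0.5]
gripper_width: 0.0157
```

Run:
```python
from h import *
ins(111)
```

```text
rod tip [0.4735 0.1922 0.1131] heading 95.28 down 40.02
depth mm 108.8 lateral left -0.2 normal -0.1
t 17.55 tcp [0.487  0.063  0.2043] rot [-159.76   -0.   -174.66] F [ 0.01  0.06 -0.53] M [1.23 0.2  0.03] w 0.0157 j [ 43.1   7.3 -30.2  17.4 -66.2 -46.7]
shift mm [0.2 2.  0.9] norm 2.2 | rotvec [-0.0004  0.0005 -0.0001] deg 0.0
F along out -0.39 side -0.02 up 0.37
```

Emit:
step_arm:
  deltas:
    - [0,0,0,0,1.2,0.4,-1]

```text
time_s: 17.65
tcp_pos: [0.4869, 0.0639, 0.2035]
eef_rot: [-159.7, -0.0, -174.7]
contact_force: [-0.6, -5.0, 3.8]
gripper_width: 0.0159
```

Emit:
step_arm:
  deltas:
    - [0,0,0,0,1.0,0.35,-1]

```text
time_s: 17.75
tcp_pos: [0.4869, 0.0639, 0.2035]
eef_rot: [-159.6, -0.0, -174.7]
contact_force: [-0.6, -7.0, 7.8]
gripper_width: 0.0155
```

Run:
```python
from h import *
ins(112)
```

```text
rod tip [0.4734 0.193  0.1121] heading 95.29 down 40.16
depth mm 110.0 lateral left -0.2 normal 0.3
t 17.75 tcp [0.4869 0.0639 0.2035] rot [-1.5961e+02 -1.0000e-02 -1.7466e+02] F [-0.58 -7.02  7.76] M [-1.99 -0.12 -0.04] w 0.0155 j [ 43.2   7.4 -30.3  17.5 -66.2 -46.9]
shift mm [0.2 1.8 0.8] norm 2.0 | rotvec [-0.0029  0.0003 -0.    ] deg 0.2
F along out 10.3 side 1.22 up -1.49
```

The collar stops at a computed depth of 110.0 mm with about 10 N along the bore, exactly where it should seat. Drawing out now.

Emit:
step_arm:
  deltas:
    - [0,0,0,0,0,0,-1]
    - [0,0,0,0,-3,-1,-1]
    - [0,0,0,0,-7,-2.5,-1]
    - [0,0,0,0,-10,-3.6,-1]
    - [0,0,0,0,-12,-4.3,-1]

```text
time_s: 18.25
tcp_pos: [0.4892, 0.0371, 0.2259]
eef_rot: [-159.7, -0.1, -174.6]
contact_force: [0.8, 0.3, -0.4]
gripper_width: 0.0155
```

Run:
```python
from h import *
ins(50)
```

```text
rod tip [0.4755 0.1662 0.1346] heading 95.39 down 40.12
depth mm 75.0 lateral left 0.2 normal 0.3
t 18.25 tcp [0.4892 0.0371 0.2259] rot [-1.5966e+02 -7.0000e-02 -1.7460e+02] F [ 0.84  0.31 -0.44] M [1.21 0.21 0.01] w 0.0155 j [ 40.6   5.5 -29.4  17.8 -68.2 -43.7]
shift mm [  0.1 -23.5  -8.4] norm 25.0 | rotvec [-0.0021 -0.0001  0.0012] deg 0.1
F along out -0.46 side -0.86 up 0.19
```

Emit:
step_arm:
  deltas:
    - [-0.002,0,0.001,0,-11,-4,-1]
    - [0,0,0,0,-12,-4.3,-1]
    - [0,0,0,0,-12,-4.3,-1]

```text
time_s: 18.55
tcp_pos: [0.4921, 0.0058, 0.2527]
eef_rot: [-159.8, 0.0, -174.7]
contact_force: [-0.1, 0.6, -0.2]
gripper_width: 0.0158
```

Run:
```python
from h import *
ins(-50)
```

```text
rod tip [0.4787 0.1352 0.1617] heading 95.23 down 39.95
depth mm 33.7 lateral left -0.2 normal -0.5
t 18.55 tcp [0.4921 0.0058 0.2527] rot [-1.5983e+02  2.0000e-02 -1.7469e+02] F [-0.14  0.61 -0.23] M [ 1.27  0.26 -0.01] w 0.0158 j [ 37.2   3.6 -27.9  18.1 -70.4 -39.8]
shift mm [ -0.  -78.8 -28.1] norm 83.7 | rotvec [ 0.0009  0.0007 -0.0008] deg 0.1
F along out -0.62 side 0.08 up -0.22
```

Emit:
step_arm:
  deltas:
    - [0,0,0,0,-12,-4.3,-1]
    - [0,0,0,0,-13,-4.6,-1]
    - [0,0,0,0,-16,-5.7,-1]
    - [0,0,0,0,-18,-6.4,-1]
    - [0,0,0,0,-16,-5.7,-1]
    - [0,0,0,0,-8,-3,-1]

```text
time_s: 19.15
tcp_pos: [0.4984, -0.0682, 0.315]
eef_rot: [-159.9, 0.1, -174.8]
contact_force: [-0.1, -0.2, -1.1]
gripper_width: 0.0157
```

Run:
```python
from h import *
ins(-70)
for h in(105.9,120,140,80): 
    P,R=rodtcp((.641,-.118,.15),h,0);print(h,P,np.hypot(*P[:2]));to(P,R)
```

```text
rod tip [0.4853 0.0612 0.224 ] heading 95.08 down 39.92
depth mm -63.3 lateral left 0.2 normal -0.5
t 19.15 tcp [ 0.4984 -0.0682  0.315 ] rot [-1.5986e+02  1.1000e-01 -1.7475e+02] F [-0.08 -0.19 -1.05] M [1.28 0.21 0.  ] w 0.0157 j [ 28.9   0.5 -23.4  19.1 -75.2 -30.1]
shift mm [-0.6 -6.4 -2. ] norm 6.8 | rotvec [ 0.0014  0.0019 -0.0024] deg 0.2
F along out -0.54 side 0.1 up 0.92
105.9 [ 0.68576556 -0.26969138  0.13622753] 0.736890660827921
shift mm [-167.9 -142.8  243.1] norm 328.1 | rotvec [-0.6949  0.0014 -0.1907] deg 41.3
120 [ 0.72137116 -0.25421566  0.13622753] 0.7648542066388948
shift mm [-204.7 -131.3  239. ] norm 341.0 | rotvec [-6.861e-01  6.000e-04 -4.417e-01] deg 46.8
140 [ 0.76311269 -0.2185123   0.13622753] 0.793781203821102
shift mm [-249.6 -101.5  228.2] norm 353.0 | rotvec [-6.611e-01 -6.000e-04 -7.974e-01] deg 59.3
80 [ 0.61501014 -0.27400884  0.13622753] 0.6732891795037375
shift mm [ -97.  -140.8  242.2] norm 296.5 | rotvec [-0.6924  0.0029  0.2706] deg 42.6
```

Run:
```python
from h import *
np.set_printoptions(precision=3,suppress=True)
print("oil cap",tri((158,281),(419,171)),"jar",tri((199,290),(376,182)))
for h in (95.2,75,60):
    P,R=rodtcp((.64,-.10,.15),h,0);print(h,P);to(P,R)
    for z in(-.066,-.12,-.2):
        for x in(-.0965,.0965):print("  body corner",P+R.apply([x,-.039,z]))
```

```text
oil cap (array([ 0.63 , -0.451,  0.176]), np.float64(0.0001585346124792514)) jar (array([ 0.62 , -0.361,  0.051]), np.float64(0.00020099804803154725))
95.2 [ 0.656 -0.257  0.136]
shift mm [-139.2 -128.7  237.9] norm 304.2 | rotvec [-0.697  0.002 -0.   ] deg 39.9
  body corner [ 0.757 -0.307  0.185]
  body corner [ 0.565 -0.325  0.185]
  body corner [ 0.759 -0.326  0.236]
  body corner [ 0.567 -0.343  0.236]
  body corner [ 0.761 -0.352  0.311]
  body corner [ 0.569 -0.37   0.311]
75 [ 0.601 -0.253  0.136]
shift mm [ -84.5 -120.   234.6] norm 276.7 | rotvec [-0.689  0.003  0.36 ] deg 44.5
  body corner [ 0.679 -0.335  0.185]
  body corner [ 0.492 -0.285  0.185]
  body corner [ 0.674 -0.353  0.236]
  body corner [ 0.487 -0.303  0.236]
  body corner [ 0.667 -0.379  0.311]
  body corner [ 0.48  -0.329  0.311]
60 [ 0.562 -0.238  0.136]
shift mm [ -47.7 -102.3  228. ] norm 254.5 | rotvec [-0.674  0.004  0.626] deg 52.7
  body corner [ 0.616 -0.337  0.185]
  body corner [ 0.449 -0.241  0.185]
  body corner [ 0.607 -0.353  0.236]
  body corner [ 0.44  -0.257  0.236]
  body corner [ 0.594 -0.376  0.311]
  body corner [ 0.426 -0.28   0.311]
```

Emit:
step_arm:
  deltas:
    - [-0.06,0,0,0,0,0,-1]
    - [-0.11,0,0,0,0,0,-1]
    - [-0.12,0,0,0,0,0,-1]
    - [-0.12,0,0,0,0,0,-1]
    - [-0.12,0,0,0,0,0,-1]
    - [-0.1,0,0,0,0,0,-1]
    - [-0.05,0,0,0,0,0,-1]

```text
time_s: 19.85
tcp_pos: [0.4995, -0.0685, 0.3187]
eef_rot: [159.8, 0.6, -174.3]
contact_force: [0.5, 0.0, -1.7]
gripper_width: 0.0159
```

Run:
```python
from h import *
show();rodnow();P,R=rodtcp((.64,-.10,.15),95.2,0);to(P,R)
```

```text
t 19.85 tcp [ 0.4995 -0.0685  0.3187] rot [ 159.82    0.63 -174.3 ] F [ 0.52  0.02 -1.67] M [-1.34  0.02 -0.02] w 0.0159 j [ -2.1   6.1  -1.1 -20.1 -85.3  10. ]
rod tip [0.4823 0.0886 0.3336] heading 95.65 down -0.4
shift mm [-134.8 -254.4  102.5] norm 305.6 | rotvec [0.0071 0.0077 0.0111] deg 0.9
```

Emit:
step_arm:
  deltas:
    - [0.007,0.008,0.011,-8,-15,6,-1]
    - [0,0,0,-15,-28,11,-1]
    - [0,0,0,-18,-34,14,-1]
    - [0,0,0,-18,-34,14,-1]
    - [0,0,0,-18,-34,14,-1]
    - [0,0,0,-18,-34,14,-1]
    - [0,0,0,-15,-28,11,-1]
    - [0,0,0,-8,-15,6,-1]
    - [0,0,0,0,0,0,-1]

```text
time_s: 20.75
tcp_pos: [0.6379, -0.2481, 0.1512]
eef_rot: [160.0, 0.0, -175.0]
contact_force: [0.8, 0.5, -1.8]
gripper_width: 0.0158
```

Run:
```python
from h import *
show();rodnow();P,R=rodtcp((.64,-.10,.15),95.2,0);to(P,R)
```

```text
t 20.75 tcp [ 0.6379 -0.2481  0.1512] rot [ 1.6003e+02  1.0000e-02 -1.7496e+02] F [ 0.85  0.46 -1.83] M [-1.21  0.02  0.03] w 0.0158 j [-16.1  31.   12.2 -18.9 -79.3  26.1]
rod tip [ 0.6227 -0.0907  0.1655] heading 94.99 down -0.19
shift mm [-17.  -15.2  10.4] norm 25.1 | rotvec [ 0.0034  0.0014 -0.0034] deg 0.3
```

Emit:
step_arm:
  deltas:
    - [0.003,0.001,-0.003,-8,-7,5,-1]
    - [0,0,0,-8,-7,5,-1]
    - [0,0,0,0,0,0,-1]
    - [0,0,0,0,0,0,-1]

```text
time_s: 21.15
tcp_pos: [0.656, -0.2564, 0.1371]
eef_rot: [160.2, 0.1, -174.7]
contact_force: [-0.3, 0.6, -0.7]
gripper_width: 0.0155
```

Run:
```python
from h import *
show();tip,d=rodnow();P,R=rodtcp((.64,-.10,.15),95.2,0);to(P,R);print(proj("top",tip),proj("scene",tip))
t=r.capture("top")[:,:,::-1];s=r.capture("scene")[:,:,::-1];cv2.imwrite("pics/t8.png",t);cv2.imwrite("pics/s8.png",s)
```

```text
t 21.15 tcp [ 0.656  -0.2564  0.1371] rot [ 1.6023e+02  6.0000e-02 -1.7471e+02] F [-0.27  0.55 -0.73] M [-1.18 -0.03 -0.02] w 0.0155 j [-16.2  33.2  14.2 -18.7 -79.1  26.4]
rod tip [ 0.64   -0.099   0.1508] heading 95.24 down 0.01
shift mm [ 0.2 -1.2  0.5] norm 1.3 | rotvec [-0.0002  0.0007  0.001 ] deg 0.1
[291.57972238 172.4357888 ] [288.20606257 250.6877436 ]
```

View pics/t8.png

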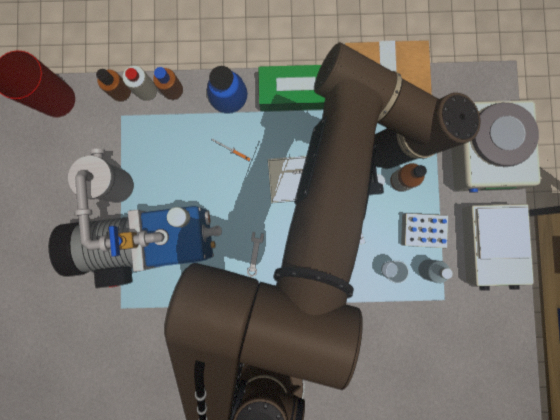

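View pics/s8.png

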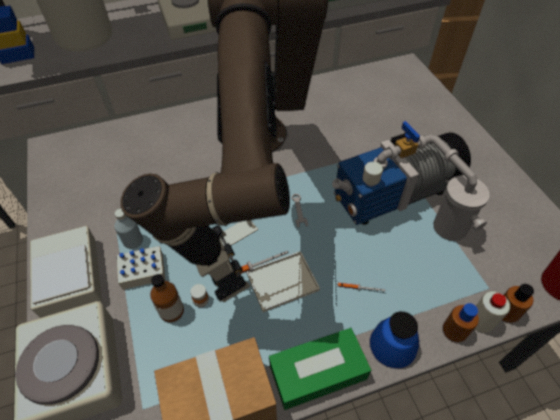

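Run:
```python
from h import *
t=cv2.imread("pics/t8.png");s=cv2.imread("pics/s8.png");tip,d=rodnow()
def mk(im,n,x0,y0,w,h,k):
    c=cv2.convertScaleAbs(cv2.resize(im[y0:y0+h,x0:x0+w],None,fx=k,fy=k,interpolation=cv2.INTER_CUBIC),alpha=1.4)
    for a in(0,.03,.06,.09,.11):
        p=(np.array(proj(n,tip-a*d))-[x0,y0]+.5)*k;cv2.circle(c,tuple(int(v) for v in p),2,(0,0,255),-1)
    return c
cv2.imwrite("pics/l1.png",mk(s,"scene",225,225,75,50,10));cv2.imwrite("pics/l2.png",mk(t,"top",255,145,70,60,10))
b=mask(t,(105,150,70),(130,255,255),(105,222,122,260));e=ends(b);P=[onz("top",x,.311) for x in e[2:4]];q=P[1]-P[0];print("bar yaw",np.degrees(np.arctan2(q[1],q[0]))%180)
```

```text
rod tip [ 0.6399 -0.099   0.151 ] heading 95.24 down 0.01
bar yaw 6.481192237810319
```

View pics/l1.png

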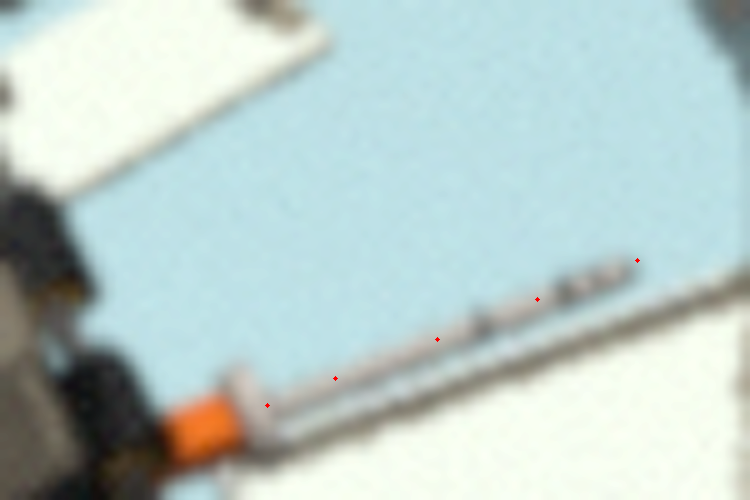

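View pics/l2.png

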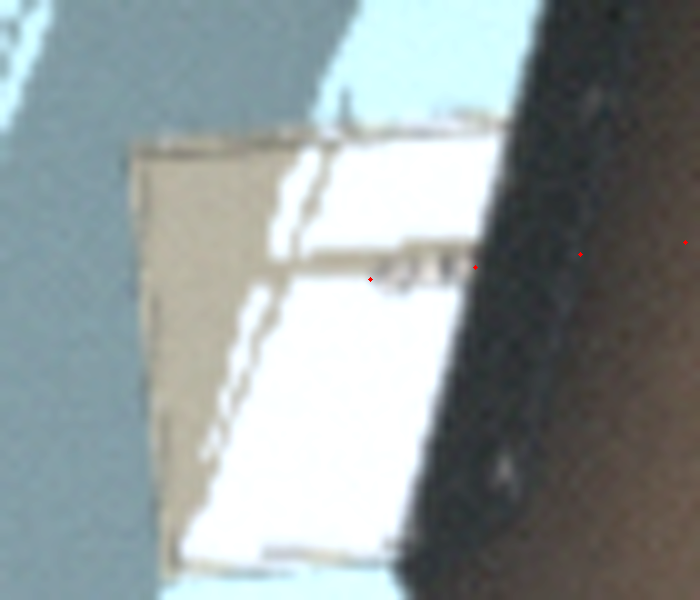

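The overlaid axis points lie on the rod in the scene crop to about 0.7 px at both tip and collar, so it is level and hasn't slipped. The tip at top (292,173) is over the tray floor. A short hold to check it is steady, then I'll hand in.

Emit:
step_arm:
  deltas:
    - [0,0,0,0,0,0,-1]
    - [0,0,0,0,0,0,-1]
    - [0,0,0,0,0,0,-1]
    - [0,0,0,0,0,0,-1]
    - [0,0,0,0,0,0,-1]

```text
time_s: 21.75
tcp_pos: [0.656, -0.2557, 0.14]
eef_rot: [160.3, 0.3, -174.7]
contact_force: [0.3, 1.0, -0.4]
gripper_width: 0.0159
```

Run:
```python
from h import *
show();rodnow();print(np.round(r.get_state()["qd"],2));print(r.close_job())
```

```text
t 21.75 tcp [ 0.656  -0.2557  0.14  ] rot [ 160.3     0.26 -174.65] F [ 0.32  1.02 -0.38] M [-1.2   0.   -0.03] w 0.0159 j [-16.2  33.   14.2 -18.7 -79.1  26.4]
rod tip [ 0.6399 -0.0983  0.1536] heading 95.29 down 0.08
[ 0.02 -0.1  -0.01  0.09 -0.06 -0.12]
the job is handed in; nothing more can be done
None
```

The job was done in the order asked and handed in at 21.8 s.

- **Valve:** I turned it anticlockwise from about 0.23 rad to shut. The gripper put the bar 0.2° off square to the pipe. The last top picture reads about 1.2° off, so these two disagree by about a degree.
- **Rod:** I took the larger rod from its rest and slid it down the dip tube. The collar stopped at a computed depth of 110.0 mm under about 10 N. I then drew it out without noticeable drag.
- **Final hold:** The rod is level to about 0.1° with its tip over the tray, about 15.4 cm above the bench, and not slipping in the last pictures. The arm was still, but the tool had crept up about 3 mm over the last half second of holding.
- **Other things:** In the last pictures I saw nothing else moved, though I checked this only by eye and the arm hides part of the top view. Apart from the seating push, the wrist forces I read stayed at 2 N or less.

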